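# Slide a cylinder head up the ramp and home on the measuring plate

### The job

Push the finned cylinder head up the ramp and over the rim onto the measuring plate, sliding it and never lifting it, then bring it gently home so that it sits flat and square, touching both the end stop and the side stop. The two stops are only lightly clamped, each somewhere along its travel: feel for them and do not shift them. Leave the two valve springs and the can where they stand, and let go of everything.

Things in the scene. Friction and masses are not known exactly. Their poses are not given: they have to be found in the camera images.
- head: Cast aluminium finned cylinder head: a block 100 mm (its x) by 96 mm (its y) by 44 mm high, 0.55 to 0.9 kg, to be pushed on its upright sides (fin edges and base are flush). Origin: centre of the underside, z up. Starts on the bench before the ramp's foot, its x within 0.2 rad of the plate's x. Slides under about 4 to 10 N on the level, up to 18 N on the ramp.
- plate: Fixed steel plate, 170 mm wide, with loading ramp. x = loading direction, z up, origin on the bench under the middle of the rim's ramp-side edge. The ramp rises evenly from bench level at x = -120 mm to 20 mm at x = 0; rim 20 mm high, x = 0 to 6 mm; then a flat top 14 mm above the bench, x = 6 to 220 mm (the head drops 6 mm past the rim). Its +y side is open.
- end_zone (a point): Point on the plate top (plate x 132, y 0 mm): nearest possible place of the end stop's face. The end stop is a dark steel bar across the plate (plate y -60 to 80 mm), 30 mm high, facing the rim (-x), clamped 0 to 33 mm beyond this point; where is not measured, find it by touch or eye. The clamp slips at about 20 N.
- side_zone (a point): Point on the plate top (plate x 75, y -47 mm): nearest possible place of the side stop's face. The side stop is a dark steel bar along the plate (plate x 25 to 125 mm), 30 mm high, facing +y, clamped 0 to 23 mm beyond this point towards -y; where is not measured, find it by touch or eye. The clamp slips at about 20 N.
- spring_a: Dark steel valve spring standing upright, 32 mm across, 42 mm high, bystander. Origin: centre of its underside.
- spring_b: A second valve spring, the same, bystander. Origin: centre of its underside.
- lube: Closed round can with a black label, 72 mm across, 85 mm high, bystander. Origin: centre of its underside.
There are look-alikes about, which are no part of the job. What is meant by the head is not red or turquoise, and is the smaller of those in its own colour.

How it is judged:
On the way:
1. the head has gone over the rim and lies flat on the plate (x of head in the frame of plate above 0.055 m and height (world z) of head between 0.0115 and 0.0165 m and angle between head's own z axis and vertical below 0.03 rad), for 0.1 s.
At the end, for the whole second after the job is handed in: The head lies flat on the measuring plate beyond the rim, square with the plate to 0.04 rad, its front face within 2.5 mm of the end stop and its side face within 2.5 mm of the side stop, at rest and released (all of step 1 and x of endstop_c0 in the frame of head below 0.0595 m and angle between the x axis of head and the x axis of plate, either way round below 0.04 rad and y of sidestop_c0 in the frame of head above -0.0565 m and linear speed of head below 0.01 m/s); the robot touches nothing.
It fails at once if a stop was shifted by more than 3 mm (distance of any of endstop_c0, sidestop_c0 from where it was at the start of the episode above 0.003 m).
It fails at once if the head was lifted (its underside's centre more than 8 mm above the rim) or tipped over (height (world z) of head above 0.028 m or angle between head's own z axis and vertical above 0.5 rad).
It fails at once if a valve spring or the can was moved by more than 15 mm (distance of any of spring_a, spring_b, lube from where it was at the start of the episode above 0.015 m).
It also fails if it takes over 72 s, if anything falls off the work surface, if the arm or the gripper's body presses on something with over 40 N, if the wrist force passes 120 N, or if a joint passes its speed limit or range.

### The arm

A 7-joint arm with a two-finger parallel gripper is mounted at the origin on the work surface. World frame = base frame: x ahead of the robot, y to its left, z up, the work surface at z = 0. Lengths are in m, angles in rad, forces in N, time in s.
With the tool pointing down it reaches from about 0.35 to 0.9 m from the base axis. Payload 8.1 kg.
Tool frame: the origin (TCP) lies on the centre line of the jaws, within the pads' length; the fingertips stand 14 mm ahead of it and the grasp point (between the pads) lies 5 mm behind it; z points along the fingers, y is the direction in which the jaws open and shut (so a half turn about z gives the same grasp; the last joint's range is limited). The gripper opens to 85 mm and grips with 20 to 120 N. Pads are 22 mm wide; open, the fingers measure 114 mm over their backs; the gripper's body (76 mm by 85 mm) begins 54 mm behind the grasp point. The pads swing forward as they close: fully open they stand 13 mm farther back than shut.
Start: joints at [-1.326, 0.434, 0.025, 1.573, -0.012, 1.134, -0.075], TCP at [0.213, 0.588, 0.245] pointing down, gripper open.
Joint ranges: [-2.62, 2.62], [-0.44, 2.09], [-1.27, 1.32], [0.08, 2.57], [-1.32, 4.46], [0.12, 2], [-2.74, 2.74]. Speed limits (rad/s): [2.22, 2.22, 3.01, 3.01, 3.14, 3.14, 3.14].

### API

Orientations are given as a 3x3 rotation matrix whose columns are the frame's x, y, z axes.
In Python, from bench import state, grab_frame, job_done gives the robot as it stands.
- The arm moves only by the shell command python3 -m creep 'ROWS' [FORCE]. ROWS is JSON, a list of rows, each a list of 3 entries, a list of its own where there are three numbers: the turn, a rotation vector about the world's x, y, z in units of 5 degrees (1.0 is 5 degrees), then the shift along the world's x, y, z in units of 30 mm (1.0 is 30 mm), then the closure in counts, from 0 (fully open) to 255 (shut). In form: [[[rx, ry, rz], [x, y, z], fingers], ...]. A call has 1 to 20 rows; each row is the pose to reach, as a shift and turn from the pose commanded when the call began; what a row does not reach only later rows make up. A row lasts 1/10 s, in which the tool goes at most 50 mm and 8.59 degrees, less where a joint would pass 70% of its speed; a pose out of reach is approached as far as the arm can. A call with a gripper value outside its range is refused whole. The fingers move at their own pace and stop on an object; FORCE is the grip in N (left out, the last holds). Time passes only in rows, so rows that repeat a pose let the fingers close. It gives the time, the measured TCP pose, the force and the opening at its end, in the units of the state.
- state(): the state, without advancing time (a new reading comes with each control period).
- grab_frame(name): name is "side" or "top" or "wrist"; returns a dict with "img" (384x512x3 uint8, blue, green, red), "depth" (384x512 float32, m along the optical axis (not along the pixel's ray), 0 where there is no reading), "camera_matrix" (3x3 intrinsics, pixels), "distortion" ([k1, k2, p1, p2, k3] as OpenCV has them; the pictures are not rectified), "eye" and "attitude" of the camera in the world; the wrist camera has in their place "tool_from_camera" (4x4, takes a point from camera to tool coordinates, whose origin is the TCP and whose axes are the flange's). Camera axes: x right, y up, looking along -z (the intrinsics and any distortion apply to the point x, -y, -z); pixel columns grow to the right and rows downward; lengths in m; the calibration is good to about 2 mm. A picture is of the moment at which its call begins: read the wrist's pose just before it.
- job_done(): hands the job in, once; it reports no verdict.
The state is a dict: "clock": time; "joint_pos": joint angles; "joint_vel": joint speeds; "joint_efforts": joint torques, N m; "tool_pos": TCP position; "tool_rot": TCP orientation; "ft_force": force on the tool from outside, world axes, zero at the start; "moment": the same for the moment, N m; "width": finger opening in m.
Only numpy, scipy, OpenCV 4.12 (cv2) and the standard library are available. Lean on these libraries where they do the work, as an engineer would, in place of code of your own. Each camera call takes 0.05 s, during which the arm holds its last target.

## Working session

There is one attempt and no reset: what is moved stays moved. The work goes in short steps, Python scripts to look and compute and a shell command to move; the robot and the scene stay as the last step left them, time stands still between calls to the robot, and variables do not carry over. Pictures are saved under pics/ and viewed, and the job is handed in when it is done.

```bash
ls; mkdir -p pics; python3 - <<'E'
from bench import state, grab_frame
import cv2, numpy as np, pickle
s=state(); print(s)
for n in ['side','top']:
    f=grab_frame(n); cv2.imwrite(f'pics/{n}0.png',f['img']); pickle.dump(f,open(f'{n}0.pkl','wb'))
    print(n,f['camera_matrix'],f['distortion'],f['eye'],f['attitude'])
E
```

```text
pics
{'clock': 0.0, 'joint_pos': array([-1.32558078,  0.43523114,  0.02500073,  1.57411225, -0.01162991,
        1.13398738, -0.07507136]), 'joint_vel': array([-0.00025098,  0.00071588, -0.00014471, -0.00029255, -0.00082117,
        0.00092463,  0.00037128]), 'joint_efforts': array([ 6.11224805e-04, -6.70458698e+01,  1.02558944e+00, -3.16220248e+01,
        1.54433702e-02,  1.23925190e-02, -2.56700525e-05]), 'tool_pos': array([0.21291984, 0.58709494, 0.24451533]), 'tool_rot': array([[-9.40092550e-01,  3.40919084e-01, -4.19630894e-04],
       [ 3.40919317e-01,  9.40091303e-01, -1.53634935e-03],
       [-1.29279460e-04, -1.58737086e-03, -9.99998732e-01]]), 'ft_force': array([0.10030393, 0.08912097, 0.50364611]), 'moment': array([ 0.0019699 ,  0.04496295, -0.00669366]), 'width': 0.08536404977218308}
side [[469.37302653   0.         261.27022008]
 [  0.         469.37302653 205.31553071]
 [  0.           0.           1.        ]] [-0.04951772  0.          0.          0.          0.        ] [0.4312821  1.03793285 0.80662635] [[-0.99322777  0.07589071 -0.08797273]
 [-0.11558337 -0.56856199  0.81448005]
 [ 0.01179351  0.81913238  0.57348326]]
top [[397.52942954   0.         250.12469469]
 [  0.         397.52942954 191.12104962]
 [  0.           0.           1.        ]] [-0.09206945  0.          0.          0.          0.        ] [ 0.36072398 -0.04931606  1.34390715] [[-0.00451287  0.98940366 -0.14512076]
 [-0.99998551 -0.00403914  0.0035588 ]
 [ 0.00293493  0.14513472  0.98940755]]
```

View pics/side0.png

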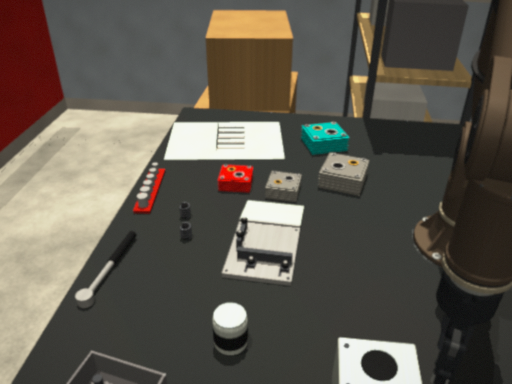

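View pics/top0.png

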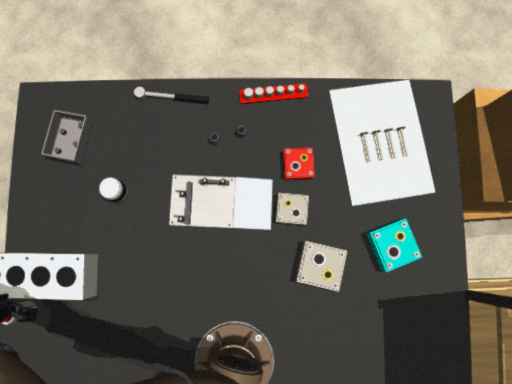

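```bash
cat > h.py <<'E'
import numpy as np, cv2, pickle
def load(n): return pickle.load(open(n,'rb'))
def px2w(f,u,v,z):
    K=f['camera_matrix'];d=np.array(f['distortion'])
    p=cv2.undistortPoints(np.array([[[u,v]]],float),K,d)[0,0]
    r=np.array(f['attitude'])@np.array([p[0],-p[1],-1.0]); e=np.array(f['eye'])
    return e+r*(z-e[2])/r[2]
def crop(f,u0,u1,v0,v1,s,out):
    c=cv2.resize(f['img'][v0:v1,u0:u1],None,fx=s,fy=s,interpolation=cv2.INTER_CUBIC)
    for u in range(-(-u0//20)*20,u1,20):
        cv2.putText(c,str(u),((u-u0)*s,10),0,.35,(0,255,255)); cv2.line(c,((u-u0)*s,12),((u-u0)*s,18),(0,255,255))
    for v in range(-(-v0//20)*20,v1,20):
        cv2.putText(c,str(v),(0,(v-v0)*s),0,.35,(0,255,255)); cv2.line(c,(22,(v-v0)*s),(28,(v-v0)*s),(0,255,255))
    cv2.imwrite(out,c)
E
python3 - <<'E'
from h import *
crop(load('top0.pkl'),160,320,115,240,5,'pics/t0c.png')
crop(load('side0.pkl'),160,320,160,290,5,'pics/s0c.png')
E
```

```text
(no output)
```

View pics/t0c.png

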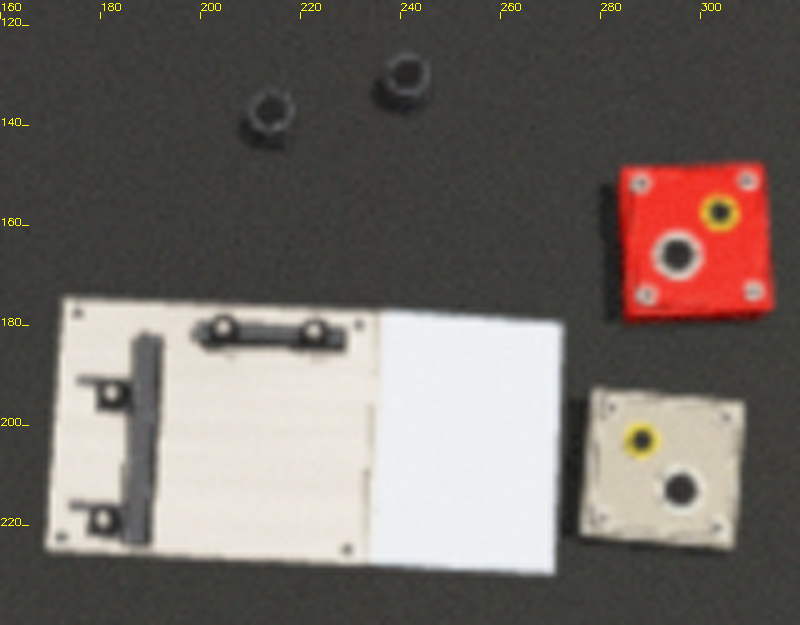

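View pics/s0c.png

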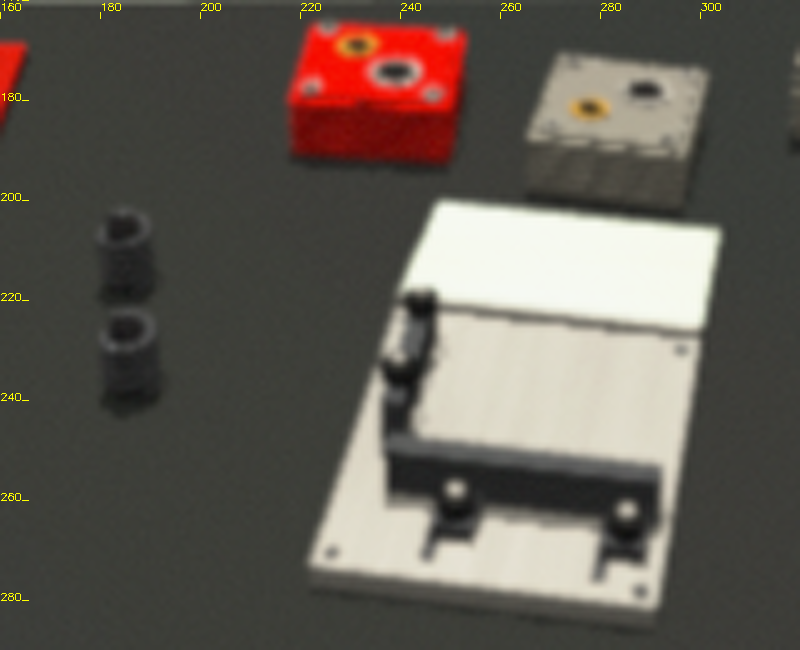

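```bash
cat > m.py <<'E'
from h import *
f=load('top0.pkl')
def c(u,v,z): return px2w(f,160+u/5,115+v/5,z)[:2]
A=c(562,322,0);B=c(555,573,0);C=c(63,298,.014);D=c(46,549,.014);R1=c(380,310,.02);R2=c(370,563,.02)
print(A,B,C,D,R1,R2)
m0=(A+B)/2; m1=(C+D)/2; d=m1-m0; print('len',np.linalg.norm(d),np.linalg.norm(A-B),np.linalg.norm(C-D))
px=d/np.linalg.norm(d); w=(B-A+D-C); w/=np.linalg.norm(w)
print('ang x',np.degrees(np.arctan2(px[1],px[0])),'ang y',np.degrees(np.arctan2(w[1],w[0])))
o=(m0+.12*px+ m1-.22*px)/2; print('origin',o)
py=np.array([-px[1],px[0]])
P=lambda p:((p-o)@px*1000,(p-o)@py*1000)
print('rim',P(R1),P(R2))
H=[c(593,388,.044),c(745,403,.044),c(735,548,.044),c(581,534,.044)]
hc=np.mean(H,0); print('head',hc,P(hc)); 
for a,b in ((1,0),(2,3),(0,3),(1,2)):
    v=H[b]-H[a]; print('edge',np.linalg.norm(v),np.degrees(np.arctan2(v[1],v[0])))
print('H corners plate',[np.round(P(x)) for x in H])
zt=.044
print('endstop face top', P(c(162,335,zt)),P(c(151,545,zt)),'back',P(c(135,333,zt)),P(c(122,545,zt)))
print('side face', P(c(200,346,zt)),P(c(345,351,zt)),'upper',P(c(200,321,zt)))
print('springs',c(272,112,.042),c(407,75,.042), P(c(272,112,.042)),P(c(407,75,.042)))
l=px2w(f,111.5,187.5,.085);print('lube',l,P(l[:2]))
E
python3 m.py
```

```text
[ 0.59820337 -0.13081615] [ 0.42636664 -0.12397517] [0.6138509  0.21020774] [0.44277232 0.21773058] [ 0.6033997  -0.00649743] [4.32576059e-01 7.22687424e-05]
len 0.3417408267555079 0.17197284251626757 0.17124390792930916
ang x 87.31201616211602 ang y 177.6014323162968
origin [ 0.51795346 -0.00665824]
rim (np.float64(4.16780268847412), np.float64(-85.34468989562302)) (np.float64(2.7191613749204855), np.float64(85.59910223000735))
head [ 0.49277775 -0.19382922] (np.float64(-188.14570777560266), np.float64(16.370262878812895))
edge 0.10111385797704976 84.07173967372864
edge 0.10134336695106765 84.4743842079149
edge 0.09690997540972847 174.52334761703935
edge 0.09619988612451563 174.66188987607632
H corners plate [array([-140.,  -35.]), array([-241.,  -29.]), array([-236.,   67.]), array([-135.,   62.])]
endstop face top (np.float64(147.13367322901144), np.float64(-57.99813969005161)) (np.float64(145.61665845586052), np.float64(81.43966138153195)) back (np.float64(165.21452030633688), np.float64(-58.58315261921972)) (np.float64(164.6618300122399), np.float64(82.29756391469127))
side face (np.float64(121.39032458983627), np.float64(-51.68015968547607)) (np.float64(25.041027703595553), np.float64(-52.426506993119254)) upper (np.float64(122.42157116962969), np.float64(-68.49111696207488))
springs [0.73593644 0.06608132] [ 0.76146113 -0.02533398] (np.float64(82.88226939936818), np.float64(-214.33187210533006)) (np.float64(-7.235419100876647), np.float64(-244.1155861484689))
lube [0.55905975 0.39508393 0.085     ] (np.float64(403.22790306827477), np.float64(-22.22057543586427))
```

```bash
cat > p.py <<'E'
from bench import state
import numpy as np
from scipy.spatial.transform import Rotation as R
o=np.array([.51795,-.00666]); a=np.radians(87.4)
px=np.array([np.cos(a),np.sin(a)]);py=np.array([-px[1],px[0]])
def W(x,y): return o+px*x/1000+py*y/1000
def P(p): return np.array([(p[:2]-o)@px,(p[:2]-o)@py])*1000
def rot(push,tilt):  # push: 2d dir; tips tilt forward deg; jaw perpendicular
    t=np.radians(tilt); z=np.array([*(push*np.sin(t)),-np.cos(t)])
    y=np.array([push[1],-push[0],0]); return np.column_stack([np.cross(y,z),y,z])
def delta(x,y,z,Rt,base=None,baseR=None):
    s=state(); p=s['tool_pos'] if base is None else base; r=s['tool_rot'] if baseR is None else baseR
    t=np.array([*W(x,y),z])
    rv=(R.from_matrix(Rt)*R.from_matrix(r).inv()).as_rotvec(degrees=True)/5
    print('turn',np.round(rv,2),'shift',np.round((t-p)/.03,2))
def show():
    s=state(); print('t',round(s['clock'],2),'plate',np.round(P(s['tool_pos']),1),'z',round(s['tool_pos'][2]*1000,1),'F px',np.round([s['ft_force'][:2]@px,s['ft_force'][:2]@py,s['ft_force'][2]],1),'w',round(s['width']*1000,1),'tilt',np.round(s['tool_rot'][:,2],2), 'yaw',round(np.degrees(np.arctan2(s['tool_rot'][1,1],s['tool_rot'][0,1])),1))
E
python3 -c "
from p import *
delta(-277,16,.12,rot(px,15)); delta(-277,16,.12,rot(px,0))
print(W(-277,16))"
```

```text
turn [  2.68   1.77 -14.45] shift [  9.22 -28.99  -4.15]
turn [ 1.000e-02 -1.000e-02 -1.453e+01] shift [  9.22 -28.99  -4.15]
[ 0.48940092 -0.28264904]
```

```bash
python3 -m creep '[[[0,0,-2],[2,-2,0],105],[[0,0,-4],[4,-4,0],105],[[0,0,-6],[6,-6,0],105],[[0,0,-7],[8,-8,0],105],[[0,0,-7],[9,-10,0],105],[[0,0,-7],[10,-12,0],105],[[0,0,-7],[10,-13,0],105],[[0,0,-7],[10,-13,0],105],[[0,0,-7],[10,-13,0],105],[[0,0,-7],[10,-13,0],105],[[0,0,-7],[10,-13,0],105],[[0,0,-7],[10,-13,0],105]]'; python3 -c "
from p import *
show();print(state()['joint_pos']);delta(-277,16,.12,rot(px,15))"
```

```text
clock: 1.3
tool_pos: [0.5133, 0.1964, 0.2451]
tool_rot: [[-0.572, 0.82, -0.0], [0.82, 0.572, -0.0], [0.0, -0.001, -1.0]]
ft_force: [-0.2, 0.2, -0.1]
width: 0.0502
t 1.3 plate [202.7  13.9] z 245.1 F px [ 0.2  0.2 -0.1] w 50.2 tilt [-0. -0. -1.] yaw 34.9
[-0.70405222  0.31490121  0.3160848   1.77830806 -0.11015794  1.06617495
  0.25999688]
turn [ 2.93  0.84 -7.46] shift [ -0.8  -15.97  -4.17]
```

```bash
python3 -m creep '[[[0,0,-1.5],[0,-1.6,0],105],[[0,0,-3],[0,-3.2,0],105],[[0,0,-4.5],[0,-4.8,0],105],[[0,0,-6],[-0.2,-6.4,0],105],[[0,0,-7],[-0.4,-8,0],105],[[0.5,0.2,-7.46],[-0.6,-9.6,0],105],[[1,0.3,-7.46],[-0.7,-11.2,0],105],[[2,0.5,-7.46],[-0.8,-12.8,0],105],[[2.5,0.7,-7.46],[-0.8,-14.4,-0.5],105],[[2.93,0.84,-7.46],[-0.8,-15.97,-2],105],[[2.93,0.84,-7.46],[-0.8,-15.97,-4.17],105],[[2.93,0.84,-7.46],[-0.8,-15.97,-4.17],105],[[2.93,0.84,-7.46],[-0.8,-15.97,-4.17],105],[[2.93,0.84,-7.46],[-0.8,-15.97,-4.17],105]]'; python3 -c "
from p import *
show();print(state()['joint_pos']);delta(-277,16,.022,rot(px,15))"
```

```text
clock: 2.7
tool_pos: [0.4898, -0.28, 0.1205]
tool_rot: [[0.039, 0.999, 0.011], [0.965, -0.041, 0.259], [0.259, 0.001, -0.966]]
ft_force: [0.8, -0.3, 1.3]
width: 0.0505
t 2.7 plate [-274.3   15.7] z 120.5 F px [-0.3 -0.8  1.3] w 50.5 tilt [ 0.01  0.26 -0.97] yaw -2.3
[ 0.21520364  0.59339307  0.52072698  1.78683626 -0.56805908  1.07098044
  0.97985432]
turn [-0.01  0.01 -0.05] shift [-0.01 -0.09 -3.28]
```

Descend behind the head and look.

```bash
python3 -m creep '[[[0,0,0],[0,-0.1,-1],105],[[0,0,0],[0,-0.1,-2],105],[[0,0,0],[0,-0.1,-2.8],105],[[0,0,0],[0,-0.1,-3.28],105],[[0,0,0],[0,-0.1,-3.28],105],[[0,0,0],[0,-0.1,-3.28],105]]'; python3 - <<'E'
from p import *; from h import *; from bench import grab_frame
show()
f=grab_frame('side'); crop(f,230,390,100,220,5,'pics/s1.png')
f=grab_frame('top'); crop(f,230,390,150,270,5,'pics/t1.png')
E
```

```text
clock: 3.3
tool_pos: [0.4901, -0.2846, 0.0233]
tool_rot: [[0.04, 0.999, 0.014], [0.965, -0.042, 0.257], [0.258, 0.003, -0.966]]
ft_force: [0.6, -0.8, 0.2]
width: 0.05
t 3.3 plate [-278.9   15.2] z 23.3 F px [-0.8 -0.6  0.2] w 50.0 tilt [ 0.01  0.26 -0.97] yaw -2.4
```

View pics/s1.png

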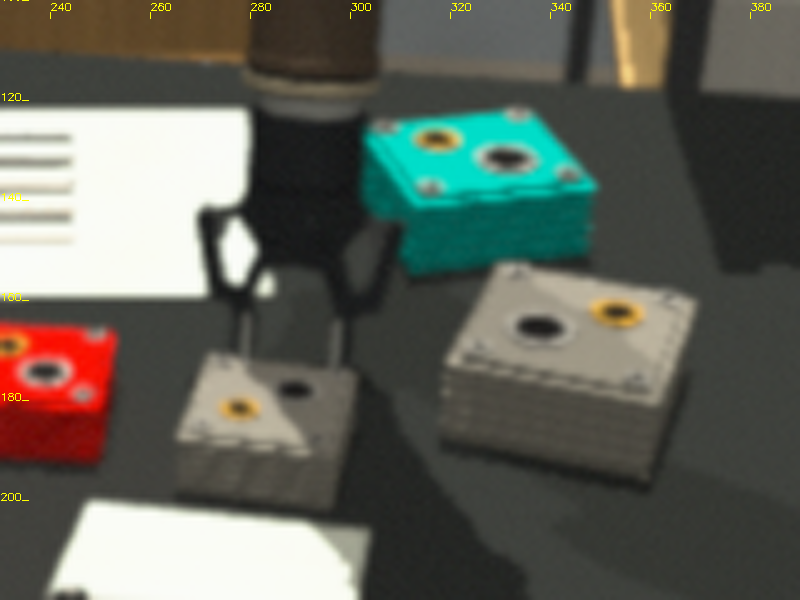

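View pics/t1.png

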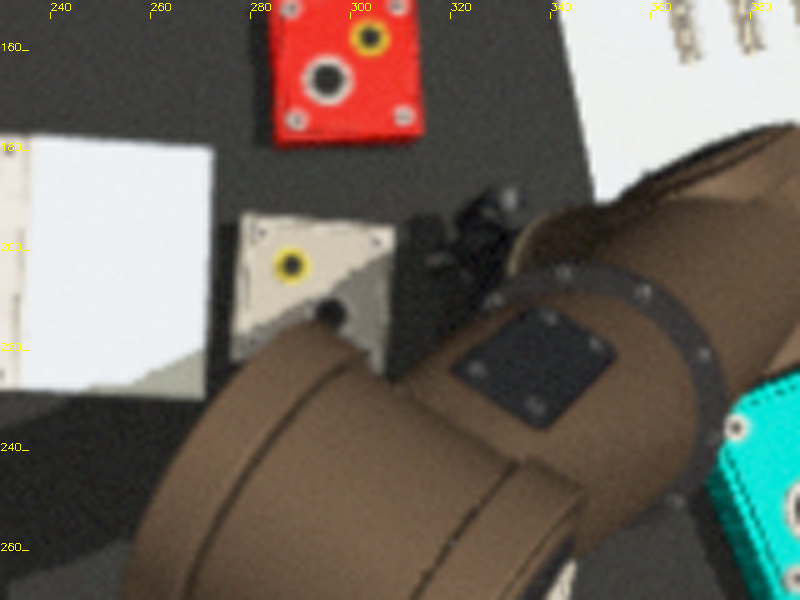

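```bash
python3 -m creep '[[[0,0,0],[0.01,0.3,0],105],[[0,0,0],[0.02,0.6,0],105],[[0,0,0],[0.04,0.8,0],105],[[0,0,0],[0.04,0.9,0],105],[[0,0,0],[0.05,1.0,0],105],[[0,0,0],[0.05,1.1,0],105],[[0,0,0],[0.055,1.2,0],105],[[0,0,0],[0.06,1.3,0],105]]'; python3 -c "
from p import *
show()"
```

```text
clock: 4.2
tool_pos: [0.4911, -0.2467, 0.022]
tool_rot: [[0.042, 0.999, 0.014], [0.966, -0.044, 0.256], [0.257, 0.002, -0.967]]
ft_force: [0.2, -5.4, 1.6]
width: 0.0504
t 4.2 plate [-241.    15.9] z 22.0 F px [-5.4 -0.4  1.6] w 50.4 tilt [ 0.01  0.26 -0.97] yaw -2.5
```

```bash
python3 -m creep '[[[0,0,0],[0.01,0.17,0],105],[[0,0,0],[0.015,0.34,0],105],[[0,0,0],[0.02,0.51,0],105],[[0,0,0],[0.03,0.68,0],105],[[0,0,0],[0.04,0.85,0],105],[[0,0,0],[0.05,1.02,0],105],[[0,0,0],[0.055,1.19,0],105],[[0,0,0],[0.06,1.36,0],105],[[0,0,0],[0.07,1.53,0],105],[[0,0,0],[0.08,1.7,0],105],[[0,0,0],[0.085,1.87,0.02],105],[[0,0,0],[0.09,2.04,0.04],105],[[0,0,0],[0.1,2.21,0.06],105],[[0,0,0],[0.11,2.38,0.08],105],[[0,0,0],[0.115,2.55,0.1],105],[[0,0,0],[0.12,2.72,0.1],105],[[0,0,0],[0.13,2.89,0.1],105],[[0,0,0],[0.14,3.06,0.1],105]]'; python3 - <<'E'
from p import *; from h import *; from bench import grab_frame
show()
f=grab_frame('side'); crop(f,200,360,140,260,5,'pics/s2.png')
f=grab_frame('top'); crop(f,200,360,130,250,5,'pics/t2.png')
E
```

```text
clock: 6.0
tool_pos: [0.495, -0.1533, 0.0248]
tool_rot: [[0.041, 0.999, 0.012], [0.965, -0.043, 0.258], [0.258, 0.001, -0.966]]
ft_force: [0.0, -3.0, -3.9]
width: 0.0503
t 6.0 plate [-147.5   16.3] z 24.8 F px [-3.  -0.2 -3.9] w 50.3 tilt [ 0.01  0.26 -0.97] yaw -2.5
```

View pics/s2.png

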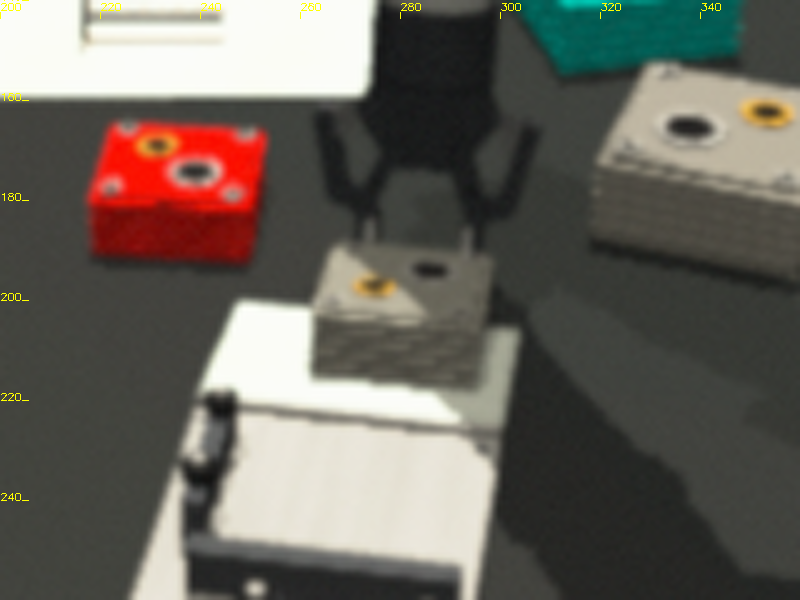

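View pics/t2.png

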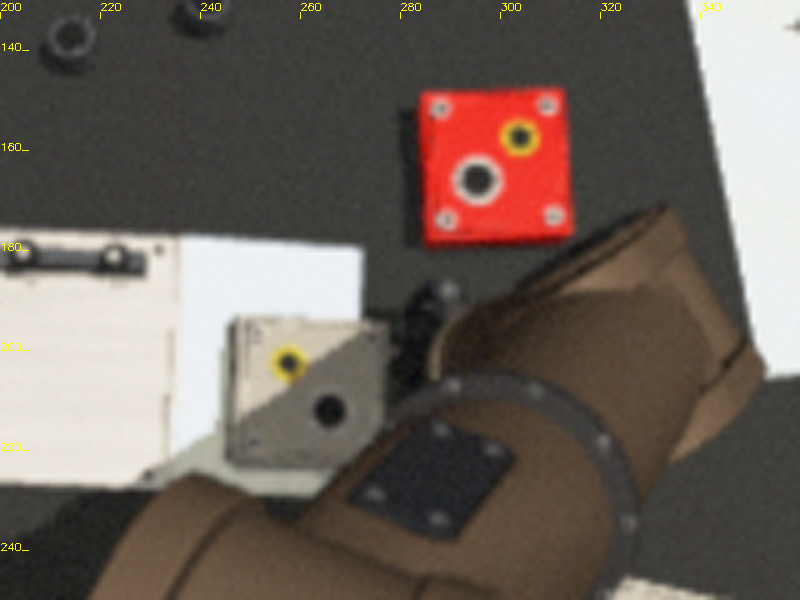

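```bash
python3 -m creep '[[[0,0,0],[0.01,0.17,0.02],105],[[0,0,0],[0.015,0.34,0.05],105],[[0,0,0],[0.02,0.51,0.08],105],[[0,0,0],[0.03,0.68,0.11],105],[[0,0,0],[0.04,0.85,0.14],105],[[0,0,0],[0.05,1.02,0.17],105],[[0,0,0],[0.055,1.19,0.2],105],[[0,0,0],[0.06,1.36,0.24],105],[[0,0,0],[0.07,1.53,0.28],105],[[0,0,0],[0.08,1.7,0.32],105],[[0,0,0],[0.085,1.87,0.36],105],[[0,0,0],[0.09,2.04,0.4],105],[[0,0,0],[0.1,2.21,0.44],105],[[0,0,0],[0.11,2.38,0.48],105]]'; python3 - <<'E'
from p import *; from h import *; from bench import grab_frame
show()
f=grab_frame('side'); crop(f,200,360,140,260,5,'pics/s3.png')
E
```

```text
clock: 7.5
tool_pos: [0.4985, -0.0822, 0.0394]
tool_rot: [[0.041, 0.999, 0.013], [0.965, -0.043, 0.258], [0.258, 0.002, -0.966]]
ft_force: [-0.3, -5.1, -0.7]
width: 0.05
t 7.5 plate [-76.3  16. ] z 39.4 F px [-5.1  0.1 -0.7] w 50.0 tilt [ 0.01  0.26 -0.97] yaw -2.5
```

View pics/s3.png

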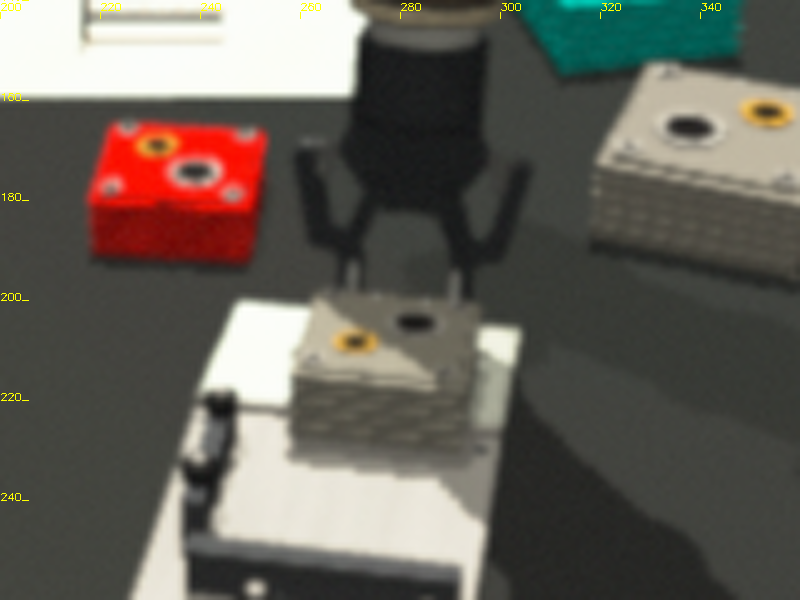

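```bash
python3 -m creep '[[[0,0,0],[0.005,0.12,0.04],105],[[0,0,0],[0.01,0.24,0.08],105],[[0,0,0],[0.02,0.36,0.12],105],[[0,0,0],[0.02,0.48,0.15],105],[[0,0,0],[0.03,0.6,0.17],105],[[0,0,0],[0.03,0.72,0.18],105],[[0,0,0],[0.04,0.84,0.18],105],[[0,0,0],[0.045,0.96,0.18],105],[[0,0,0],[0.05,1.08,0.18],105],[[0,0,0],[0.055,1.2,0.18],105],[[0,0,0],[0.06,1.32,0.17],105],[[0,0,0],[0.065,1.44,0.16],105]]'; python3 - <<'E'
from p import *; from h import *; from bench import grab_frame
show()
f=grab_frame('side'); crop(f,200,360,160,280,5,'pics/s4.png')
E
```

```text
clock: 8.75
tool_pos: [0.5004, -0.0388, 0.0442]
tool_rot: [[0.041, 0.999, 0.013], [0.965, -0.043, 0.258], [0.258, 0.002, -0.966]]
ft_force: [-0.0, -4.1, 0.7]
width: 0.0505
t 8.75 plate [-32.9  16. ] z 44.2 F px [-4.1 -0.2  0.7] w 50.5 tilt [ 0.01  0.26 -0.97] yaw -2.5
```

View pics/s4.png

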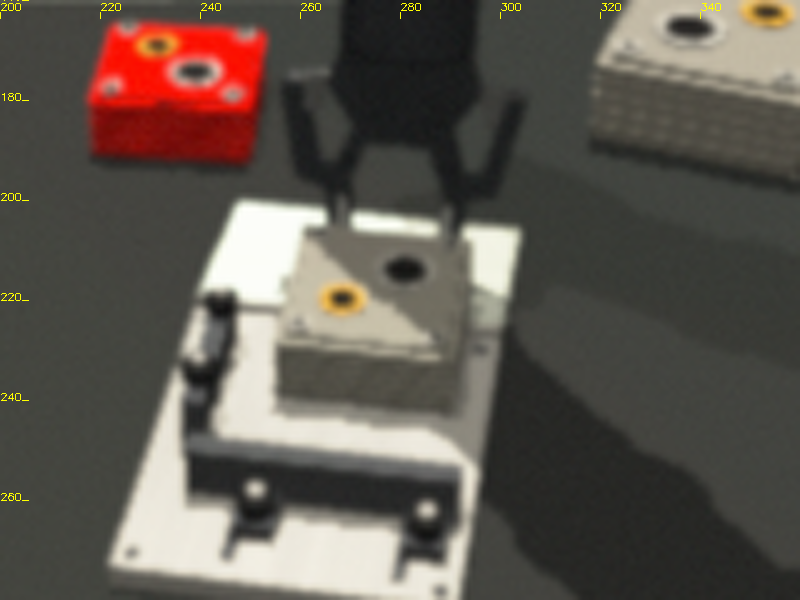

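```bash
python3 -m creep '[[[0,0,0],[0.005,0.1,0],105],[[0,0,0],[0.01,0.2,0],105],[[0,0,0],[0.015,0.3,0],105],[[0,0,0],[0.02,0.4,0],105],[[0,0,0],[0.02,0.5,0],105],[[0,0,0],[0.025,0.6,0],105],[[0,0,0],[0.03,0.7,0],105],[[0,0,0],[0.035,0.8,0],105],[[0,0,0],[0.04,0.9,-0.03],105],[[0,0,0],[0.045,1.0,-0.06],105],[[0,0,0],[0.05,1.1,-0.09],105],[[0,0,0],[0.055,1.2,-0.12],105],[[0,0,0],[0.06,1.3,-0.13],105],[[0,0,0],[0.065,1.4,-0.13],105]]'; python3 - <<'E'
from p import *; from h import *; from bench import grab_frame
import pickle
show()
f=grab_frame('side'); pickle.dump(f,open('s5.pkl','wb')); crop(f,200,360,170,290,5,'pics/s5.png')
f=grab_frame('top');pickle.dump(f,open('t5.pkl','wb')); crop(f,160,320,130,250,5,'pics/t5.png')
E
```

```text
clock: 10.2
tool_pos: [0.5032, 0.0016, 0.0407]
tool_rot: [[0.042, 0.999, 0.015], [0.965, -0.045, 0.257], [0.257, 0.004, -0.966]]
ft_force: [-1.1, -7.2, 5.0]
width: 0.0503
t 10.2 plate [ 7.6 15.1] z 40.7 F px [-7.3  0.7  5. ] w 50.3 tilt [ 0.01  0.26 -0.97] yaw -2.6
```

View pics/s5.png

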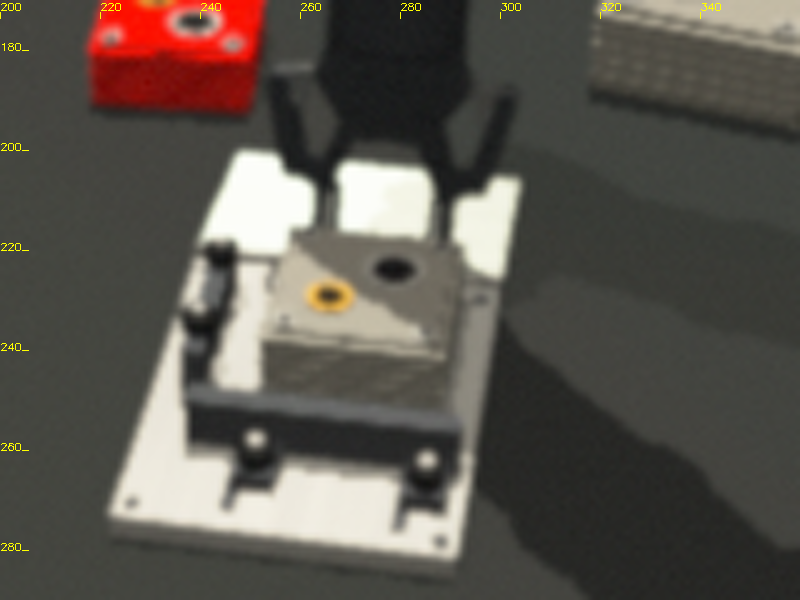

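View pics/t5.png

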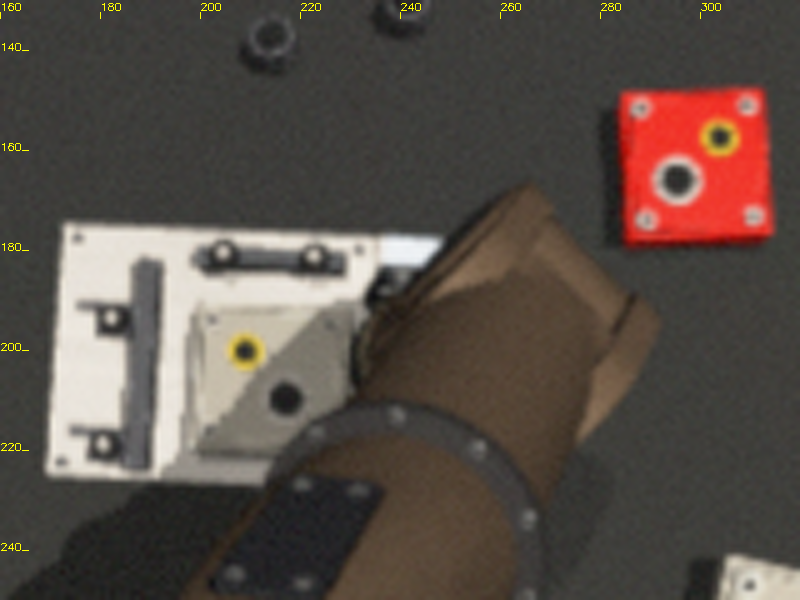

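```bash
python3 - <<'E'
from p import *; from h import *
f=load('t5.pkl')
for u,v in ((203,307),(195,450),(356,305)): print(np.round(P(px2w(f,160+u/5,130+v/5,.058)),1))
f=load('s5.pkl')
for u,v in ((262,336),(447,357),(292,230),(460,243)): print(np.round(P(px2w(f,200+u/5,170+v/5,.058)),1))
E
```

```text
[116.1 -25.9]
[115.8  67.8]
[ 16.  -31.3]
[125.7 -28.5]
[126.   65.9]
[ 33.6 -28.5]
[29.3 62. ]
```

```bash
python3 -m creep '[[[0,0,0],[0.005,0.1,0],105],[[0,0,0],[0.01,0.2,0],105],[[0,0,0],[0.015,0.3,0],105],[[0,0,0],[0.02,0.4,0],105],[[0,0,0],[0.02,0.5,0],105],[[0,0,0],[0.02,0.5,0],105]]'; python3 -c "
from p import *
show()"; python3 -m creep '[[[0,0,0],[0,-0.3,0],105],[[0,0,0],[0,-1,0.3],105],[[0,0,0],[0,-1.5,1.5],105],[[0,0,0],[0,-1.5,3],105],[[0,0,0],[0,-1.5,3.5],105],[[0,0,0],[0,-1.5,3.5],105]]'; python3 - <<'E'
from p import *; from h import *
show(); print(state()['joint_pos'])
# side push: dir -py, TCP at plate (88, y)
delta(86,120,.14,rot(-py,15))
import copy
Rt=rot(-py,15); Rt2=Rt.copy(); Rt2[:,:2]*=-1; delta(86,120,.14,Rt2)
E
```

```text
clock: 10.9
tool_pos: [0.5038, 0.0174, 0.0406]
tool_rot: [[0.041, 0.999, 0.015], [0.965, -0.044, 0.257], [0.258, 0.003, -0.966]]
ft_force: [0.3, -5.0, 3.0]
width: 0.0501
t 10.9 plate [23.4 15.2] z 40.6 F px [-5.  -0.5  3. ] w 50.1 tilt [ 0.01  0.26 -0.97] yaw -2.5
clock: 11.5
tool_pos: [0.5042, -0.0269, 0.1474]
tool_rot: [[0.039, 0.999, 0.016], [0.965, -0.042, 0.259], [0.259, 0.006, -0.966]]
ft_force: [-0.0, 0.4, -0.4]
width: 0.0502
t 11.5 plate [-20.8  12.9] z 147.4 F px [ 0.4  0.  -0.4] w 50.2 tilt [ 0.02  0.26 -0.97] yaw -2.4
[-0.25716843  0.40781615  0.51166043  2.00708294 -0.58956914  0.91017894
  0.58119825]
turn [  0.05   0.05 -18.04] shift [-3.41  3.72 -0.25]
turn [-4.95 -4.44 17.5 ] shift [-3.41  3.72 -0.25]
```

```bash
python3 -c "
from p import *
Rt2=rot(-py,15); Rt2[:,:2]*=-1; delta(85,106,.14,Rt2)"; python3 -m creep '[[[-0.5,-0.4,1.7],[-0.5,0.3,0],140],[[-1,-0.8,3.4],[-1,0.7,0],140],[[-1.4,-1.2,5],[-1.5,1,0],140],[[-1.8,-1.6,6.5],[-2,1.5,0],140],[[-2.2,-2,8],[-2.5,2,0],140],[[-2.7,-2.4,9.6],[-2.9,2.4,0],140],[[-3.2,-2.8,11.2],[-2.9,2.8,0],140],[[-3.7,-3.3,13],[-2.9,3.1,0],140],[[-4.1,-3.7,14.6],[-2.9,3.4,0],140],[[-4.6,-4.1,16.2],[-2.95,3.66,0],140],[[-4.95,-4.44,17.5],[-2.95,3.66,0],140],[[-4.95,-4.44,17.5],[-2.95,3.66,0],140],[[-4.95,-4.44,17.5],[-2.95,3.66,0],140],[[-4.95,-4.44,17.5],[-2.95,3.66,0],140]]'; python3 - <<'E'
from p import *; from h import *; from bench import grab_frame
show(); print(state()['joint_pos'])
Rt2=rot(-py,15); Rt2[:,:2]*=-1; delta(85,106,.037,Rt2)
f=grab_frame('top');pickle.dump(f,open('t6.pkl','wb')); crop(f,160,320,130,250,5,'pics/t6.png')
E
```

```text
turn [-4.95 -4.44 17.5 ] shift [-2.94  3.66 -0.25]
clock: 12.9
tool_pos: [0.4144, 0.0825, 0.1449]
tool_rot: [[-0.965, 0.051, 0.258], [0.049, 0.999, -0.016], [-0.258, -0.003, -0.966]]
ft_force: [0.1, 1.0, -0.1]
width: 0.0383
t 12.9 plate [ 84.4 107.5] z 144.9 F px [ 1.  -0.  -0.1] w 38.3 tilt [ 0.26 -0.02 -0.97] yaw 87.1
[-0.70522366  0.1213293   0.31078435  2.38090264  0.19465509  0.417484
  0.94983172]
turn [ 0.03 -0.01  0.07] shift [ 0.05  0.02 -3.6 ]
```

View pics/t6.png

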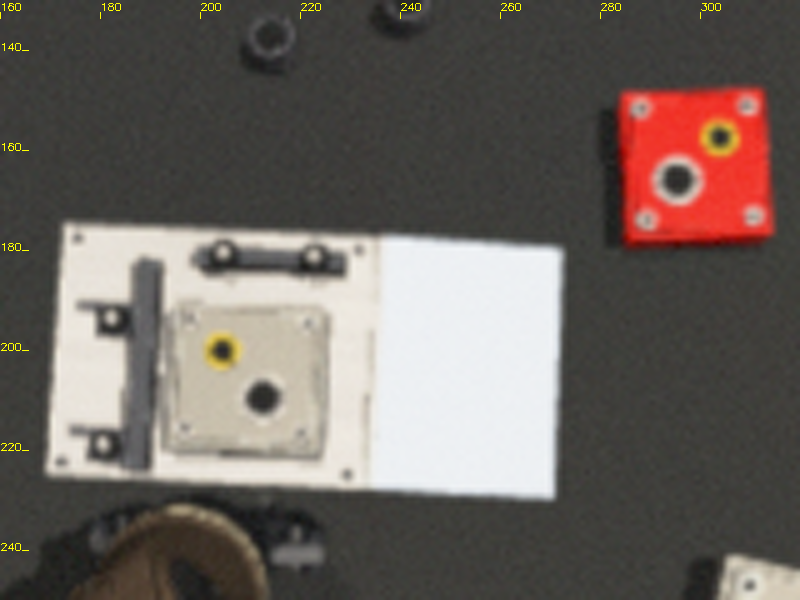

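```bash
python3 - <<'E'
from p import *; from h import *
f=load('t6.pkl'); c=[]
for u,v in ((174,307),(328,307),(321,460),(167,452)):
    q=P(px2w(f,160+u/5,130+v/5,.058)); c.append(q); print(np.round(q,1))
print(np.mean(c,0))
crop(f,170,235,170,235,10,'pics/t6b.png')
E
```

```text
[135.1 -25.1]
[ 34.3 -29.3]
[33.9 70.8]
[133.9  69.9]
[84.29637139 21.59872872]
```

View pics/t6b.png

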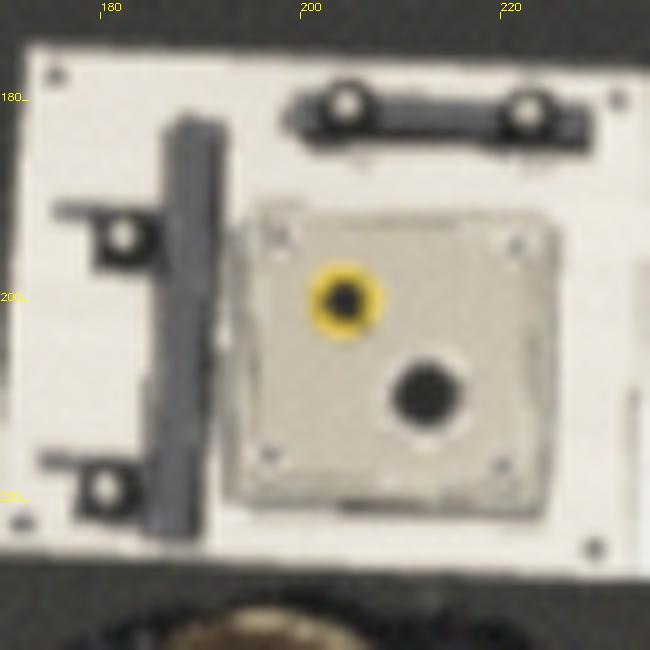

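```bash
python3 -m creep '[[[0,0,0],[0,0,-1.2],140],[[0,0,0],[0,0,-2.4],140],[[0,0,0],[0.03,0,-3.3],140],[[0,0,0],[0.03,0,-3.6],140],[[0,0,0],[0.03,0,-3.6],140],[[0,0,0],[0.03,0,-3.6],140]]'; python3 -c "
from p import *
show();print(state()['joint_pos'])"
```

```text
clock: 13.55
tool_pos: [0.4164, 0.0793, 0.0411]
tool_rot: [[-0.964, 0.052, 0.26], [0.047, 0.999, -0.026], [-0.261, -0.012, -0.965]]
ft_force: [-0.7, 0.6, 0.4]
width: 0.0384
t 13.55 plate [ 81.3 105.3] z 41.1 F px [0.6 0.7 0.4] w 38.4 tilt [ 0.26 -0.03 -0.97] yaw 87.0
[-0.47474584  0.38125595  0.06313029  2.46847015  1.04615178  0.12261106
  0.07073048]
```

```bash
python3 -m creep '[[[0,0,0],[0.2,0,0],140],[[0,0,0],[0.4,0,-0.02],140],[[0,0,0],[0.55,-0.01,-0.03],140],[[0,0,0],[0.7,-0.02,-0.03],140],[[0,0,0],[0.8,-0.02,-0.03],140],[[0,0,0],[0.9,-0.03,-0.03],140],[[0,0,0],[1.0,-0.03,-0.03],140],[[0,0,0],[1.1,-0.03,-0.03],140],[[0,0,0],[1.1,-0.03,-0.03],140]]'; python3 -c "
from p import *
show();print(state()['joint_pos'])"
```

```text
clock: 14.45
tool_pos: [0.4482, 0.0786, 0.0406]
tool_rot: [[-0.965, 0.049, 0.259], [0.044, 0.999, -0.025], [-0.26, -0.013, -0.965]]
ft_force: [-2.8, 0.3, 2.2]
width: 0.0384
t 14.45 plate [82.  73.5] z 40.6 F px [0.2 2.9 2.2] w 38.4 tilt [ 0.26 -0.03 -0.97] yaw 87.2
[-0.33734698  0.41004824 -0.06037097  2.39095758  0.94486185  0.18105864
  0.21362937]
```

```bash
python3 -m creep '[[[0,0,0],[0.08,0,0],140],[[0,0,0],[0.16,-0.01,0],140],[[0,0,0],[0.24,-0.01,0],140],[[0,0,0],[0.32,-0.015,0],140],[[0,0,0],[0.4,-0.02,0],140],[[0,0,0],[0.4,-0.02,0],140]]'; python3 - <<'E'
from p import *; from h import *; from bench import grab_frame
show()
f=grab_frame('top');crop(f,170,235,170,235,10,'pics/t7.png')
E
```

```text
clock: 15.05
tool_pos: [0.4597, 0.0778, 0.0405]
tool_rot: [[-0.965, 0.049, 0.259], [0.044, 0.999, -0.026], [-0.26, -0.014, -0.966]]
ft_force: [-5.3, 1.0, 3.1]
width: 0.0383
t 15.05 plate [81.7 62. ] z 40.5 F px [0.7 5.4 3.1] w 38.3 tilt [ 0.26 -0.03 -0.97] yaw 87.2
```

View pics/t7.png

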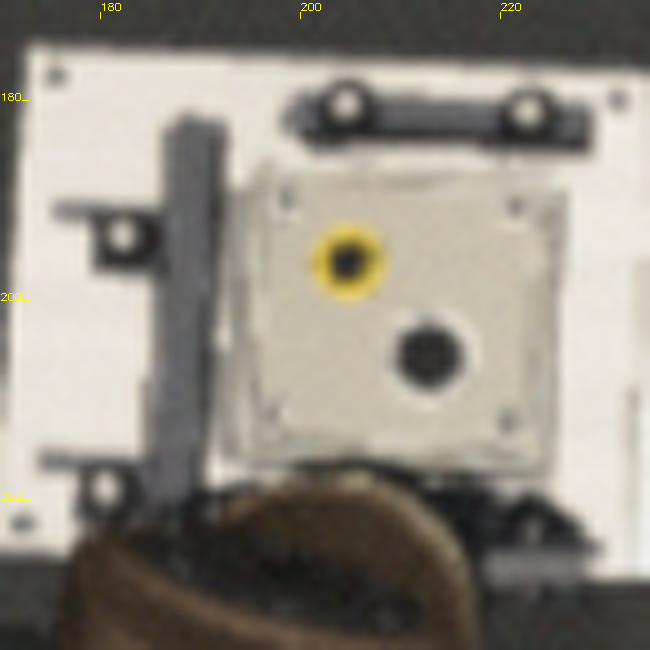

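```bash
python3 -m creep '[[[0,0,0],[0.05,0,0],140],[[0,0,0],[0.1,0,0],140],[[0,0,0],[0.1,0,0],140]]' >/dev/null; python3 -c "
from p import *
show()"
python3 -m creep '[[[0,0,0],[0.04,0,0],140],[[0,0,0],[0.04,0,0],140]]' >/dev/null; python3 -c "
from p import *
show()"
python3 -m creep '[[[0,0,0],[0.04,0,0],140],[[0,0,0],[0.04,0,0],140]]' >/dev/null; python3 -c "
from p import *
show()"
```

```text
t 15.4 plate [81.8 59.3] z 40.4 F px [0.7 6.6 4.8] w 38.8 tilt [ 0.26 -0.03 -0.97] yaw 87.2
t 15.6 plate [81.8 58.2] z 40.4 F px [-0.7  7.1  5.7] w 38.2 tilt [ 0.26 -0.03 -0.97] yaw 87.2
t 15.8 plate [81.8 57. ] z 40.4 F px [0.2 7.5 4. ] w 38.3 tilt [ 0.26 -0.03 -0.97] yaw 87.2
```

```bash
for i in 1; do python3 -m creep '[[[0,0,0],[0.025,0,0],140],[[0,0,0],[0.025,0,0],140]]' >/dev/null; python3 -c "
from p import *
show()"; python3 -m creep '[[[0,0,0],[0.025,0,0],140],[[0,0,0],[0.025,0,0],140]]' >/dev/null; python3 -c "
from p import *
show()"; done; python3 - <<'E'
from p import *; from h import *; from bench import grab_frame
f=grab_frame('top');pickle.dump(f,open('t8.pkl','wb'));crop(f,170,235,170,235,10,'pics/t8.png')
f=grab_frame('side'); crop(f,220,320,180,280,8,'pics/s8.png')
E
```

```text
t 16.0 plate [81.8 56.3] z 40.3 F px [-0.7  7.1  5.4] w 38.3 tilt [ 0.26 -0.03 -0.97] yaw 87.2
t 16.2 plate [81.9 55.6] z 40.4 F px [-0.6  6.8  5.1] w 38.5 tilt [ 0.26 -0.03 -0.97] yaw 87.2
```

View pics/t8.png

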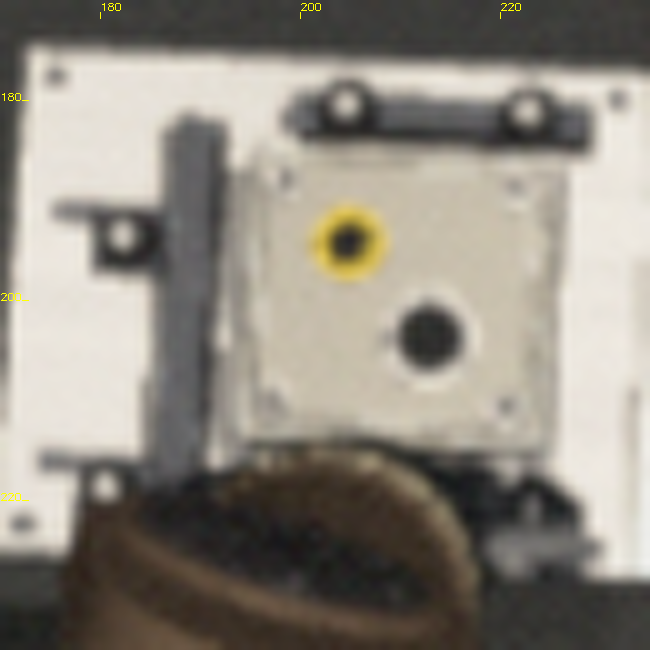

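View pics/s8.png

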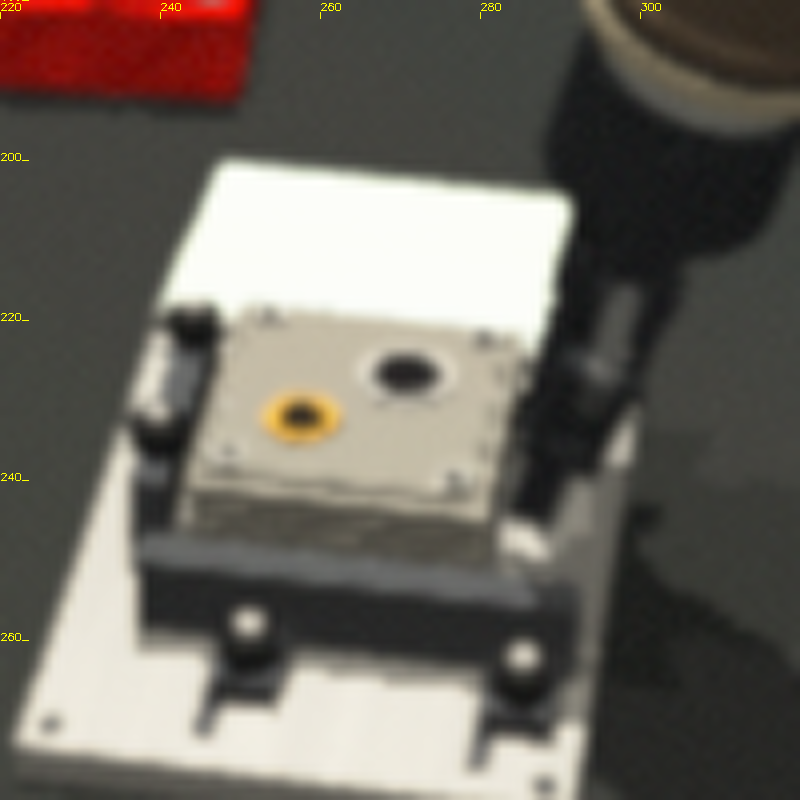

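```bash
python3 -m creep '[[[0,0,0],[0.02,0,0],140],[[0,0,0],[0.02,0,0],140]]' >/dev/null; python3 -c "
from p import *
show()"; python3 -m creep '[[[0,0,0],[0.02,0,0],140],[[0,0,0],[0.02,0,0],140]]' >/dev/null; python3 -c "
from p import *
show()"; python3 -m creep '[[[0,0,0],[0.02,0,0],140],[[0,0,0],[0.02,0,0],140]]' >/dev/null; python3 -c "
from p import *
show()"
```

```text
t 16.5 plate [81.9 55. ] z 40.4 F px [-0.7  8.   4.8] w 38.5 tilt [ 0.26 -0.03 -0.97] yaw 87.2
t 16.7 plate [81.9 54.4] z 40.4 F px [-0.4  6.5  4.6] w 38.6 tilt [ 0.26 -0.03 -0.97] yaw 87.2
t 16.9 plate [82.  53.8] z 40.3 F px [-0.5  7.7  5.4] w 38.6 tilt [ 0.26 -0.03 -0.97] yaw 87.2
```

```bash
python3 -m creep '[[[0,0,0],[0.02,0,0],140],[[0,0,0],[0.02,0,0],140]]' >/dev/null; python3 -c "
from p import *
show()"; python3 -m creep '[[[0,0,0],[0.02,0,0],140],[[0,0,0],[0.02,0,0],140]]' >/dev/null; python3 -c "
from p import *
show()"
```

```text
t 17.1 plate [82.  53.2] z 40.3 F px [0.2 7.4 4.6] w 38.5 tilt [ 0.26 -0.03 -0.97] yaw 87.2
t 17.3 plate [82.  52.6] z 40.3 F px [-0.2  8.1  4.4] w 38.5 tilt [ 0.26 -0.03 -0.97] yaw 87.2
```

```bash
python3 - <<'E'
from p import *; from h import *; from bench import grab_frame
f=grab_frame('top');pickle.dump(f,open('t9.pkl','wb'));crop(f,170,235,170,235,10,'pics/t9.png')
f=grab_frame('side'); pickle.dump(f,open('s9.pkl','wb'));crop(f,230,290,205,255,12,'pics/s9.png')
E
```

```text
(no output)
```

View pics/t9.png

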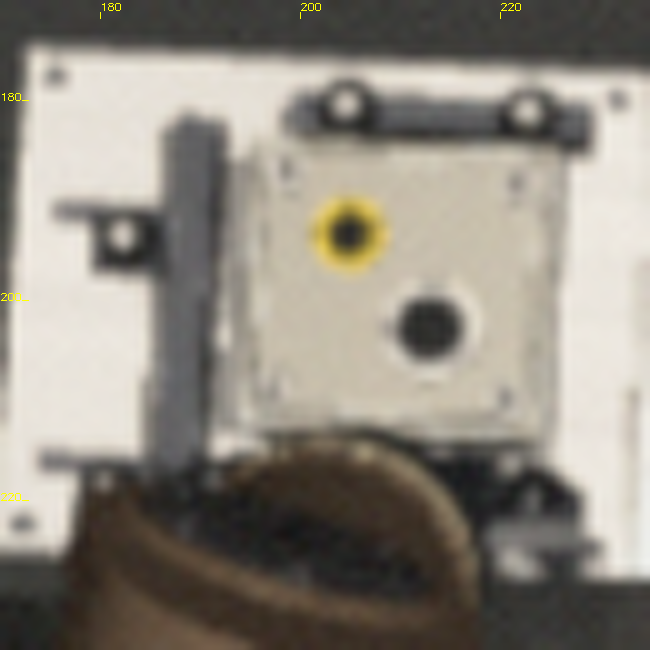

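View pics/s9.png

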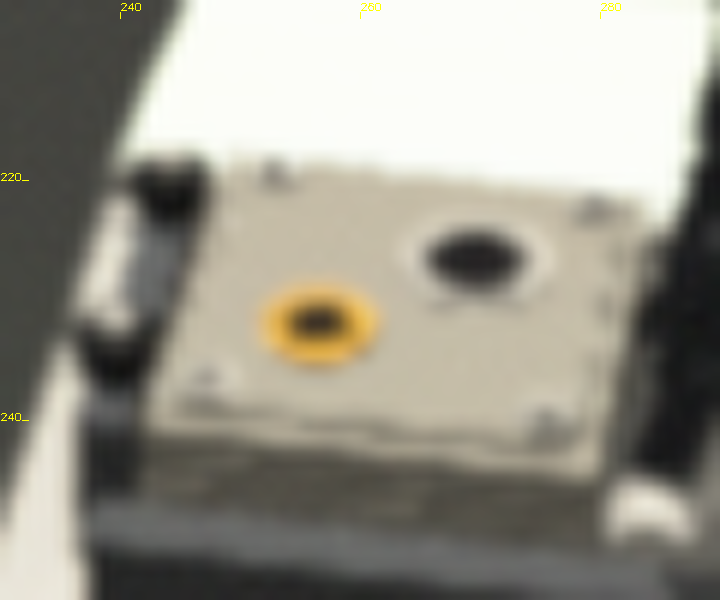

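```bash
python3 -m creep '[[[0,0,0],[0.02,0,0],140],[[0,0,0],[0.02,0,0],140]]' >/dev/null; python3 -c "
from p import *
show()"; python3 -m creep '[[[0,0,0],[0.02,0,0],140],[[0,0,0],[0.02,0,0],140]]' >/dev/null; python3 -c "
from p import *
show()"
```

```text
t 17.6 plate [82. 52.] z 40.3 F px [-0.7  7.8  5.6] w 38.4 tilt [ 0.26 -0.03 -0.97] yaw 87.2
t 17.8 plate [82.  51.4] z 40.3 F px [0.1 8.1 6.4] w 38.7 tilt [ 0.26 -0.03 -0.97] yaw 87.2
```

```bash
python3 -m creep '[[[0,0,0],[0.02,0,0],140],[[0,0,0],[0.02,0,0],140]]' >/dev/null; python3 -c "
from p import *
show()"; python3 -m creep '[[[0,0,0],[0.02,0,0],140],[[0,0,0],[0.02,0,0],140]]' >/dev/null; python3 - <<'E'
from p import *; from h import *; from bench import grab_frame
show()
f=grab_frame('top');pickle.dump(f,open('t10.pkl','wb'));
g=load('t9.pkl'); h8=load('t6.pkl')
import cv2
c=np.vstack([cv2.resize(x['img'][175:195,190:235],None,fx=14,fy=10,interpolation=cv2.INTER_CUBIC) for x in (h8,g,f)])
cv2.imwrite('pics/cmp.png',c)
E
```

```text
t 18.0 plate [82.  50.8] z 40.3 F px [-0.6  7.9  6.6] w 38.6 tilt [ 0.26 -0.03 -0.97] yaw 87.2
t 18.2 plate [82.1 50.2] z 40.4 F px [-0.7  8.2  6.9] w 38.5 tilt [ 0.26 -0.03 -0.97] yaw 87.2
```

View pics/cmp.png

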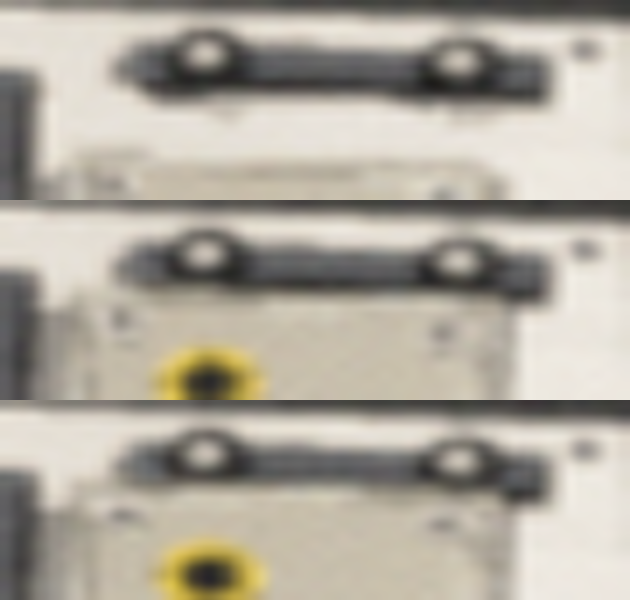

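```bash
python3 - <<'E'
from h import *
F=[load(x)['img'] for x in ('t6.pkl','t8.pkl','t9.pkl','t10.pkl')]
g=[cv2.cvtColor(x,cv2.COLOR_BGR2GRAY).astype(np.float32) for x in F]
for name,(u0,u1,v0,v1) in {'bar':(197,231,177,184),'platecorner':(166,182,170,185),'head':(203,226,185,210)}.items():
    for k in (1,2,3):
        # LK alignment via ECC
        T=g[0][v0:v1,u0:u1] if name!='head' else g[2][v0-0:v1,u0:u1]
        Wm=np.eye(2,3,dtype=np.float32)
        I=g[k]
        Wm[:,2]=[u0,v0]
        try:
            cc,Wm=cv2.findTransformECC(T,I,Wm,cv2.MOTION_TRANSLATION,(3,200,1e-6),None,1); print(name,k,Wm[:,2]-[u0,v0],cc)
        except Exception as e: print(name,k,'fail')
E
```

```text
bar 1 [-0.01321411  0.00067139] 0.99908263924644
bar 2 [-0.02568054 -0.08892822] 0.992896959885438
bar 3 [-0.01835632 -0.24815369] 0.9578264464007069
platecorner 1 [0.025177   0.00860596] 0.9995233178720128
platecorner 2 [0.0055542  0.00643921] 0.9995860549940353
platecorner 3 [-0.00747681 -0.00546265] 0.999566157826338
head 1 [-0.05232239  0.90119934] 0.9845527359551159
head 2 [0. 0.] 1.0000000432805742
head 3 [ 0.05601501 -0.65081787] 0.9750068930008451
```

```bash
python3 - <<'E'
from h import *
F=[load(x)['img'] for x in ('t6.pkl','t8.pkl','t9.pkl','t10.pkl')]
g=[cv2.cvtColor(x,cv2.COLOR_BGR2GRAY).astype(np.float32) for x in F]
for (u0,u1,v0,v1) in ((197,232,174,181),(197,232,174,180),(200,208,175,182),(218,227,175,182)):
    for k in (2,3):
        T=g[0][v0:v1,u0:u1];Wm=np.eye(2,3,dtype=np.float32);Wm[:,2]=[u0,v0]
        cc,Wm=cv2.findTransformECC(T,g[k],Wm,cv2.MOTION_TRANSLATION,(3,200,1e-6),None,1); print(k,Wm[:,2]-[u0,v0],cc)
# column intensities through bar between knobs
for u in (212,214,228): print(u,[[int(x) for x in gg[178:190,u]] for gg in g])
E
```

```text
2 [-0.00846863 -0.00102234] 0.9993497159060699
3 [-0.01602173  0.00485229] 0.9992921336713735
2 [0.00341797 0.00595093] 0.9994331670616691
3 [0.00021362 0.00732422] 0.9993351208023069
2 [-0.05545044  0.00079346] 0.9988885050942607
3 [-0.02929688  0.02008057] 0.9988971076142593
2 [-0.01177979  0.00881958] 0.9993500593202915
3 [-0.01696777 -0.00747681] 0.9990534687583942
212 [[215, 172, 112, 99, 82, 61, 131, 204, 226, 228, 227, 226], [217, 171, 113, 98, 83, 55, 107, 164, 191, 198, 192, 189], [216, 171, 111, 103, 82, 58, 128, 190, 197, 191, 188, 192], [216, 173, 110, 95, 92, 143, 195, 192, 189, 192, 189, 192]]
214 [[222, 193, 121, 99, 86, 64, 133, 203, 227, 227, 229, 228], [226, 196, 120, 96, 86, 61, 111, 170, 196, 199, 191, 192], [225, 194, 120, 100, 83, 62, 129, 186, 195, 189, 190, 192], [225, 193, 116, 96, 91, 140, 189, 185, 189, 189, 192, 193]]
228 [[225, 215, 160, 112, 101, 92, 88, 146, 212, 230, 229, 231], [226, 211, 161, 116, 104, 94, 94, 152, 211, 230, 229, 229], [226, 215, 161, 114, 103, 92, 93, 149, 210, 230, 228, 229], [225, 213, 163, 115, 99, 93, 92, 150, 211, 229, 230, 229]]
```

```bash
python3 - <<'E'
from p import *; from h import *
f=load('t10.pkl')
for u,v,z in ((213,184.0,.014),(213,182.6,.044),(229,184.9,.014),(213,182.9,.058),(213,183.2,.058)): print(u,v,z,np.round(P(px2w(f,u,v,z)),1))
crop(f,190,235,172,217,13,'pics/t10.png')
E
```

```text
213 184.0 0.014 [ 81.1 -59.1]
213 182.6 0.044 [ 78.5 -59. ]
229 184.9 0.014 [ 26.7 -58.3]
213 182.9 0.058 [ 77.  -55.7]
213 183.2 0.058 [ 77.  -54.7]
```

View pics/t10.png

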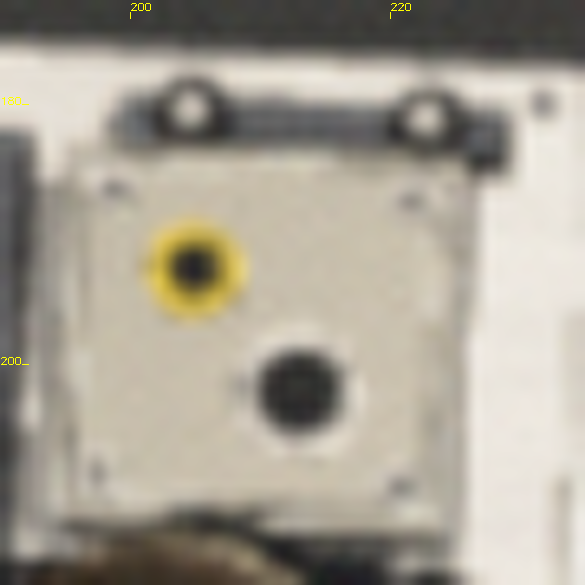

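```bash
python3 -m creep '[[[0,0,0],[0.02,0,0],140],[[0,0,0],[0.04,0,0],140],[[0,0,0],[0.04,0,0],140]]' >/dev/null; python3 -c "
from p import *
show()"; python3 -m creep '[[[0,0,0],[0.02,0,0],140],[[0,0,0],[0.02,0,0],140]]' >/dev/null; python3 -c "
from p import *
show()"; python3 -m creep '[[[0,0,0],[0.02,0,0],140],[[0,0,0],[0.02,0,0],140]]' >/dev/null; python3 -c "
from p import *
show()"
```

```text
t 18.55 plate [82.2 49. ] z 40.3 F px [-0.4  7.4  6.1] w 38.7 tilt [ 0.26 -0.03 -0.97] yaw 87.2
t 18.75 plate [82.1 48.4] z 40.3 F px [0.7 6.7 5.9] w 38.6 tilt [ 0.26 -0.03 -0.97] yaw 87.2
t 18.95 plate [82.2 47.9] z 40.3 F px [-0.6  7.9  6.1] w 38.7 tilt [ 0.26 -0.03 -0.97] yaw 87.2
```

```bash
python3 -m creep '[[[0,0,0],[0.02,0,0],140],[[0,0,0],[0.02,0,0],140]]' >/dev/null; python3 -c "
from p import *
show()"; python3 -m creep '[[[0,0,0],[0.02,0,0],140],[[0,0,0],[0.02,0,0],140]]' >/dev/null; cat > bar.py <<'E'
from p import *; from h import *; from bench import grab_frame
show()
f=grab_frame('top');pickle.dump(f,open('tl.pkl','wb'))
g=[cv2.cvtColor(x['img'],cv2.COLOR_BGR2GRAY).astype(np.float32) for x in (load('t6.pkl'),f)]
for nm,(u0,u1,v0,v1) in dict(side=(197,232,174,181),end=(172,187,180,215)).items():
    T=g[0][v0:v1,u0:u1];Wm=np.eye(2,3,dtype=np.float32);Wm[:,2]=[u0,v0]
    cc,Wm=cv2.findTransformECC(T,g[1],Wm,cv2.MOTION_TRANSLATION,(3,200,1e-6),None,1); print(nm,'shift px',np.round(Wm[:,2]-[u0,v0],3),round(cc,4))
E
python3 bar.py; python3 -c "
from h import *
f=load('tl.pkl'); g=cv2.cvtColor(f['img'],cv2.COLOR_BGR2GRAY); print([int(x) for x in g[178:190,213]])
crop(f,190,235,172,217,13,'pics/t11.png')"
```

```text
t 19.15 plate [82.2 47.3] z 40.3 F px [0.2 7.7 6.4] w 38.5 tilt [ 0.26 -0.03 -0.97] yaw 87.2
t 19.35 plate [82.2 46.8] z 40.3 F px [-0.2  7.7  5.5] w 38.2 tilt [ 0.26 -0.03 -0.97] yaw 87.2
side shift px [-0.005  0.003] 0.9993
end shift px [0.003 0.004] 0.9995
[224, 189, 119, 105, 154, 193, 188, 190, 192, 188, 193, 192]
```

View pics/t11.png

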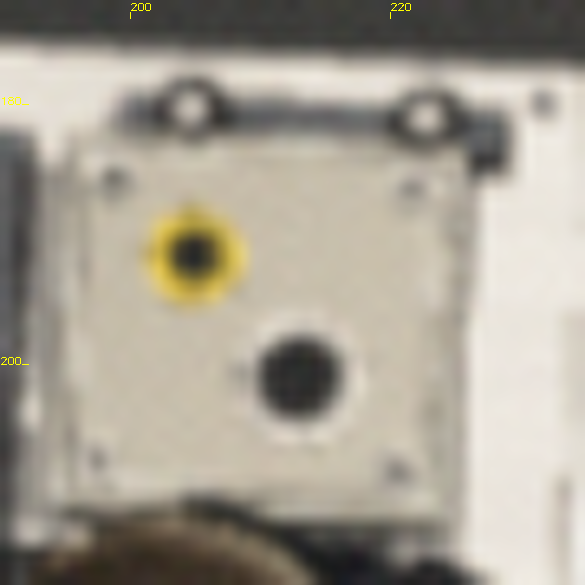

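```bash
python3 -m creep '[[[0,0,0],[0.02,0,0],140],[[0,0,0],[0.02,0,0],140]]' >/dev/null; python3 -c "
from p import *
show()"; python3 -m creep '[[[0,0,0],[0.02,0,0],140],[[0,0,0],[0.02,0,0],140]]' >/dev/null; python3 bar.py
```

```text
t 19.6 plate [82.2 46.8] z 40.2 F px [-0.2 11.2  8.7] w 38.8 tilt [ 0.26 -0.03 -0.97] yaw 87.2
t 19.8 plate [82.2 46.7] z 40.0 F px [-0.6 13.7  8.7] w 38.8 tilt [ 0.26 -0.03 -0.97] yaw 87.2
side shift px [-0.015  0.006] 0.9992
end shift px [ 0.004 -0.026] 0.9991
```

```bash
python3 -m creep '[[[0,0,0],[0.02,0,0],140],[[0,0,0],[0.02,0,0],140]]' >/dev/null; python3 bar.py
```

```text
t 20.05 plate [82.2 46.6] z 39.9 F px [ 0.4 14.6 10.9] w 38.7 tilt [ 0.26 -0.03 -0.97] yaw 87.2
side shift px [-0.02  0.  ] 0.9993
end shift px [-0.017 -0.023] 0.9986
```

```bash
python3 -c "
from h import *
f=load('tl.pkl'); g=cv2.cvtColor(f['img'],cv2.COLOR_BGR2GRAY); print([int(x) for x in g[178:190,213]])"
```

```text
[222, 191, 117, 109, 155, 194, 188, 192, 189, 192, 190, 190]
```

```bash
python3 -m creep '[[[0,0,0],[-0.3,0.01,0],140],[[0,0,0],[-0.9,0.03,0.2],140],[[0,0,0],[-1.2,0.05,1.2],140],[[0,0,0],[-1.2,0.05,2.6],140],[[0,0,0],[-1.2,0.05,3.5],140],[[0,0,0],[-1.2,0.05,3.5],140]]' >/dev/null; python3 bar.py; python3 -c "
from p import *
from h import *
print(state()['joint_pos'])
delta(0,-10,.15,rot(px,15))
f=load('tl.pkl');crop(f,165,240,165,225,10,'pics/t12.png')"
```

```text
t 20.7 plate [83.5 77. ] z 149.5 F px [-0.5 -1.2 -0.4] w 38.4 tilt [ 0.27 -0.02 -0.96] yaw 87.1
side shift px [ 0.001 -0.004] 0.9991
end shift px [ 0.009 -0.011] 0.9994
[ 0.01579602  0.20226586 -0.46228484  2.27577158  0.48195157  0.49589739
  0.68888875]
turn [  5.08   4.42 -17.51] shift [ 2.8  -2.89  0.08]
```

View pics/t12.png

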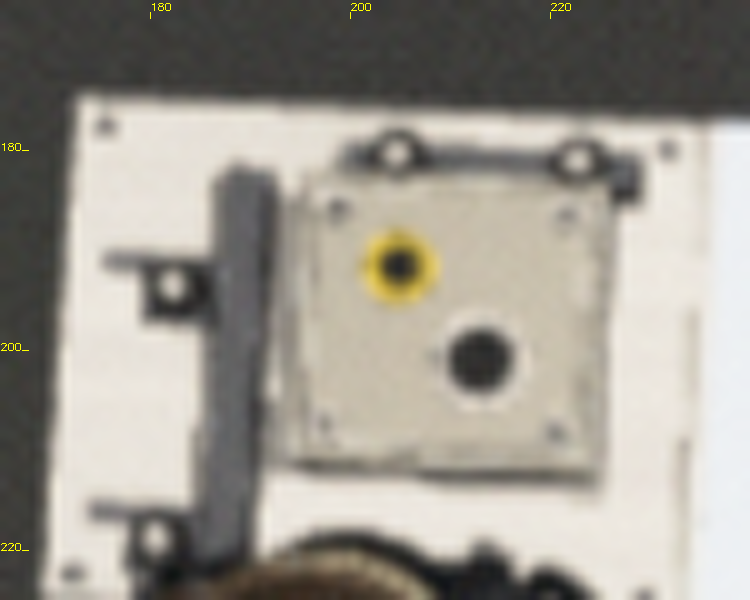

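```bash
python3 -m creep '[[[0.5,0.4,-1.7],[0.3,-0.3,0],105],[[1,0.8,-3.4],[0.6,-0.6,0],105],[[1.4,1.2,-5],[0.9,-0.9,0],105],[[1.8,1.6,-6.5],[1.2,-1.2,0],105],[[2.2,2,-8],[1.5,-1.5,0],105],[[2.7,2.4,-9.6],[1.8,-1.8,0],105],[[3.2,2.8,-11.2],[2.1,-2.1,0],105],[[3.7,3.3,-13],[2.4,-2.4,0],105],[[4.2,3.7,-14.6],[2.7,-2.7,0],105],[[4.7,4.1,-16.2],[2.8,-2.89,0],105],[[5.08,4.42,-17.5],[2.8,-2.89,0],105],[[5.08,4.42,-17.5],[2.8,-2.89,0],105],[[5.08,4.42,-17.5],[2.8,-2.89,0],105],[[5.08,4.42,-17.5],[2.8,-2.89,0],105]]' > /dev/null; python3 -c "
from p import *
show(); print(state()['joint_pos'])
delta(5,-10,.04,rot(px,15))"
```

```text
t 22.15 plate [ 0.6 -8.2] z 145.3 F px [ 0.9  0.5 -0.5] w 50.3 tilt [ 0.01  0.26 -0.97] yaw -2.2
[ 0.2787372   0.4275277  -0.25605936  1.91490058 -0.21796831  0.82537985
  0.15561721]
turn [-0.03 -0.   -0.08] shift [ 0.07  0.14 -3.51]
```

```bash
python3 -m creep '[[[0,0,-0.08],[0.07,0.05,-1.2],105],[[0,0,-0.08],[0.07,0.05,-2.4],105],[[0,0,-0.08],[0.07,0.05,-3.3],105],[[0,0,-0.08],[0.07,0.05,-3.51],105],[[0,0,-0.08],[0.07,0.05,-3.51],105],[[0,0,-0.08],[0.08,0.3,-3.51],105],[[0,0,-0.08],[0.09,0.5,-3.51],105],[[0,0,-0.08],[0.09,0.6,-3.51],105],[[0,0,-0.08],[0.1,0.7,-3.51],105],[[0,0,-0.08],[0.1,0.7,-3.51],105]]' > /dev/null; python3 -c "
from p import *
show()"
```

```text
t 23.15 plate [ 21.7 -10.9] z 41.0 F px [-0.2  0.8 -0.9] w 50.5 tilt [ 0.01  0.26 -0.96] yaw -2.8
```

```bash
python3 -m creep '[[[0,0,0],[0,0.05,0],105],[[0,0,0],[0,0.1,0],105],[[0,0,0],[0,0.15,0],105],[[0,0,0],[0.01,0.2,0],105],[[0,0,0],[0.01,0.2,0],105]]' > /dev/null; python3 -c "
from p import *
show()"; python3 -m creep '[[[0,0,0],[0,0.03,0],105],[[0,0,0],[0,0.06,0],105],[[0,0,0],[0,0.06,0],105]]' > /dev/null; python3 -c "
from p import *
show()"
```

```text
t 23.65 plate [ 24.8 -10.7] z 40.4 F px [-8.2  2.7  4.1] w 50.2 tilt [ 0.01  0.26 -0.97] yaw -2.9
t 23.95 plate [ 26.4 -10.6] z 40.4 F px [-8.9  2.   4.5] w 50.3 tilt [ 0.01  0.26 -0.97] yaw -3.0
```

```bash
python3 -m creep '[[[0,0,0],[0,0.03,0],105],[[0,0,0],[0,0.06,0],105],[[0,0,0],[0,0.06,0],105]]' > /dev/null; python3 bar.py; python3 -c "
from h import *
f=load('tl.pkl');crop(f,165,240,165,225,10,'pics/t13.png')"
```

```text
t 24.25 plate [ 28.3 -10.6] z 40.4 F px [-8.   2.   4.3] w 50.3 tilt [ 0.01  0.26 -0.97] yaw -3.0
side shift px [-0.891 -0.189] 0.8345
end shift px [-0.003  0.011] 0.9995
```

View pics/t13.png

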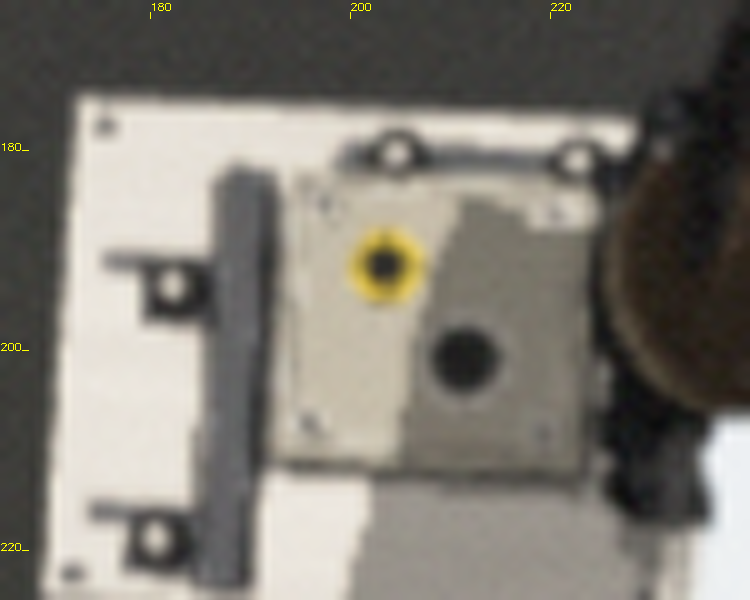

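```bash
python3 -m creep '[[[0,0,0],[0,0.02,0],105],[[0,0,0],[0,0.02,0],105]]' >/dev/null; python3 -c "
from p import *
show()"; python3 -m creep '[[[0,0,0],[0,0.02,0],105],[[0,0,0],[0,0.02,0],105]]' >/dev/null; python3 -c "
from p import *
show()"; python3 -m creep '[[[0,0,0],[0,0.02,0],105],[[0,0,0],[0,0.02,0],105]]' >/dev/null; python3 -c "
from p import *
show()"
```

```text
t 24.5 plate [ 28.8 -10.6] z 40.4 F px [-8.2  1.3  5.1] w 50.3 tilt [ 0.01  0.26 -0.97] yaw -3.0
t 24.7 plate [ 29.4 -10.6] z 40.4 F px [-9.   1.   5.6] w 50.4 tilt [ 0.01  0.26 -0.97] yaw -3.0
t 24.9 plate [ 30.1 -10.6] z 40.4 F px [-7.8  1.8  3.8] w 50.9 tilt [ 0.01  0.26 -0.97] yaw -3.0
```

```bash
python3 -m creep '[[[0,0,0],[0,0.02,0],105],[[0,0,0],[0,0.02,0],105]]' >/dev/null; python3 -c "
from p import *
show()"; python3 -m creep '[[[0,0,0],[0,0.02,0],105],[[0,0,0],[0,0.02,0],105]]' >/dev/null; python3 -c "
from p import *
show()"; python3 -m creep '[[[0,0,0],[0,0.02,0],105],[[0,0,0],[0,0.02,0],105]]' >/dev/null; python3 bar.py
```

```text
t 25.1 plate [ 30.7 -10.6] z 40.4 F px [-7.4  1.6  4.3] w 50.2 tilt [ 0.01  0.26 -0.97] yaw -3.0
t 25.3 plate [ 31.3 -10.6] z 40.4 F px [-7.4  1.7  4.3] w 49.9 tilt [ 0.01  0.26 -0.97] yaw -3.0
t 25.5 plate [ 31.9 -10.6] z 40.4 F px [-7.5  1.4  4.6] w 50.1 tilt [ 0.01  0.26 -0.97] yaw -3.0
side shift px [-0.849 -0.194] 0.7982
end shift px [ 0.006 -0.001] 0.9995
```

```bash
python3 -c "
from h import *
f=load('tl.pkl');crop(f,175,230,170,220,13,'pics/t14.png')"
```

```text
(no output)
```

View pics/t14.png

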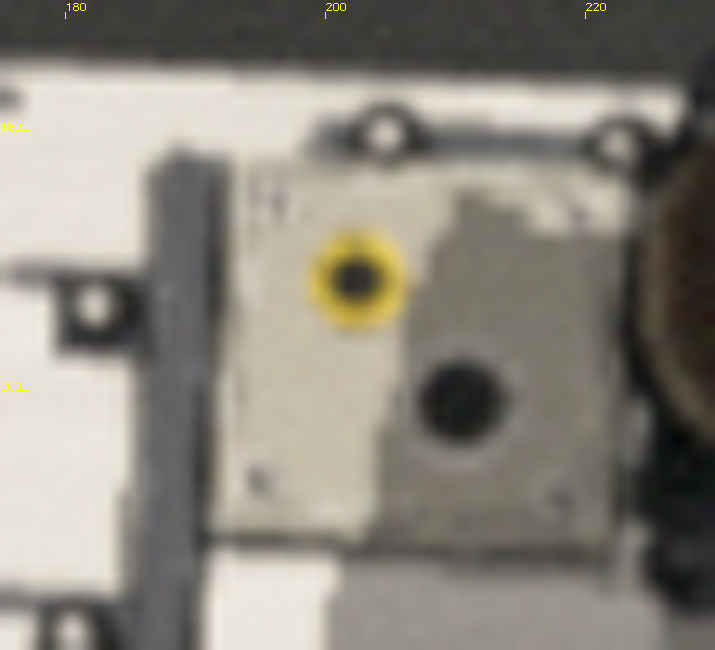

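```bash
for i in 1; do python3 -m creep '[[[0,0,0],[0,0.03,0],105],[[0,0,0],[0,0.03,0],105]]' >/dev/null; python3 -c "
from p import *
show()"; python3 -m creep '[[[0,0,0],[0,0.02,0],105],[[0,0,0],[0,0.02,0],105]]' >/dev/null; python3 -c "
from p import *
show()"; python3 -m creep '[[[0,0,0],[0,0.02,0],105],[[0,0,0],[0,0.02,0],105]]' >/dev/null; python3 bar.py; done
```

```text
t 25.75 plate [ 32.9 -10.6] z 40.4 F px [-7.6  0.7  4.2] w 50.2 tilt [ 0.01  0.26 -0.97] yaw -3.0
t 25.95 plate [ 33.5 -10.5] z 40.4 F px [-7.4  1.4  4.4] w 50.1 tilt [ 0.01  0.26 -0.97] yaw -3.0
t 26.15 plate [ 34.1 -10.5] z 40.4 F px [-7.5  1.3  4. ] w 50.5 tilt [ 0.01  0.26 -0.97] yaw -3.0
side shift px [-0.893 -0.235] 0.7407
end shift px [0.003 0.003] 0.9995
```

```bash
for i in 1; do python3 -m creep '[[[0,0,0],[0,0.02,0],105],[[0,0,0],[0,0.02,0],105]]' >/dev/null; python3 -c "
from p import *
show()"; python3 -m creep '[[[0,0,0],[0,0.02,0],105],[[0,0,0],[0,0.02,0],105]]' >/dev/null; python3 -c "
from p import *
show()"; python3 -m creep '[[[0,0,0],[0,0.02,0],105],[[0,0,0],[0,0.02,0],105]]' >/dev/null; python3 bar.py; done
```

```text
t 26.4 plate [ 34.7 -10.5] z 40.4 F px [-7.5  1.3  3.5] w 50.2 tilt [ 0.01  0.26 -0.97] yaw -3.0
t 26.6 plate [ 35.4 -10.5] z 40.4 F px [-7.5  0.7  4.3] w 50.1 tilt [ 0.01  0.26 -0.97] yaw -3.0
t 26.8 plate [ 36.  -10.5] z 40.4 F px [-8.1  1.3  3.8] w 50.4 tilt [ 0.01  0.26 -0.97] yaw -3.0
side shift px [-0.991 -0.223] 0.7089
end shift px [-0.003 -0.006] 0.9995
```

```bash
python3 -c "
from h import *
f=load('tl.pkl');crop(f,175,230,170,220,13,'pics/t15.png')"; for i in 1; do python3 -m creep '[[[0,0,0],[0,0.02,0],105],[[0,0,0],[0,0.02,0],105]]' >/dev/null; python3 -c "
from p import *
show()"; python3 -m creep '[[[0,0,0],[0,0.02,0],105],[[0,0,0],[0,0.02,0],105]]' >/dev/null; python3 bar.py; done
```

```text
t 27.05 plate [ 36.6 -10.5] z 40.4 F px [-7.8  1.1  3.1] w 50.4 tilt [ 0.01  0.26 -0.97] yaw -3.0
t 27.25 plate [ 37.2 -10.5] z 40.5 F px [-7.1  0.7  3.5] w 50.3 tilt [ 0.01  0.26 -0.97] yaw -3.0
side shift px [-0.934 -0.246] 0.6851
end shift px [ 0.003 -0.005] 0.9995
```

View pics/t15.png

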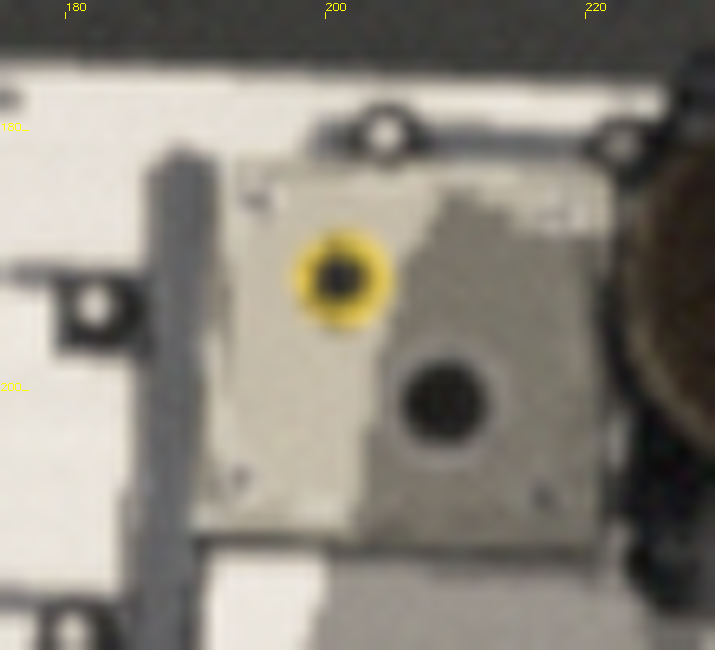

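```bash
for i in 1; do python3 -m creep '[[[0,0,0],[0,0.02,0],105],[[0,0,0],[0,0.02,0],105]]' >/dev/null; python3 -c "
from p import *
show()"; python3 -m creep '[[[0,0,0],[0,0.02,0],105],[[0,0,0],[0,0.02,0],105]]' >/dev/null; python3 bar.py; done
```

```text
t 27.5 plate [ 37.3 -10.5] z 40.4 F px [-8.7  1.1  4.5] w 50.6 tilt [ 0.01  0.26 -0.97] yaw -3.0
t 27.7 plate [ 37.3 -10.5] z 40.4 F px [-10.5   1.9   4.9] w 50.2 tilt [ 0.01  0.26 -0.97] yaw -3.0
side shift px [-0.997 -0.242] 0.6765
end shift px [ 0.008 -0.006] 0.9994
```

```bash
for i in 1; do python3 -m creep '[[[0,0,0],[0,0.02,0],105],[[0,0,0],[0,0.02,0],105]]' >/dev/null; python3 -c "
from p import *
show()"; python3 -m creep '[[[0,0,0],[0,0.02,0],105],[[0,0,0],[0,0.02,0],105]]' >/dev/null; python3 bar.py; done
```

```text
t 27.95 plate [ 37.4 -10.5] z 40.4 F px [-13.9   1.3   5.7] w 50.1 tilt [ 0.01  0.26 -0.97] yaw -3.0
t 28.15 plate [ 37.5 -10.5] z 40.4 F px [-15.9   2.7   7.9] w 50.1 tilt [ 0.01  0.26 -0.97] yaw -3.1
side shift px [-1.045 -0.242] 0.6789
end shift px [0.001 0.004] 0.9995
```

```bash
python3 -m creep '[[[0,0,0],[0,-0.3,0],105],[[0,0,0],[-0.03,-1.0,0.1],105],[[0,0,0],[-0.05,-1.6,1.5],105],[[0,0,0],[-0.06,-3,3],105],[[0,0,0],[-0.06,-4.5,4],105],[[0,0,0],[-0.06,-6,5],105],[[0,0,0],[-0.06,-6,5],105],[[0,0,0],[-0.06,-6,5],105]]' >/dev/null; python3 bar.py; python3 - <<'E'
from h import *; from bench import grab_frame
f=load('tl.pkl');crop(f,175,230,170,220,13,'pics/t16.png')
f=grab_frame('side'); pickle.dump(f,open('s16.pkl','wb'));crop(f,225,295,205,270,11,'pics/s16.png')
E
```

```text
t 29.0 plate [-142.1  -17.4] z 192.1 F px [ 0.4 -0.1  0.1] w 50.2 tilt [ 0.02  0.26 -0.97] yaw -3.1
side shift px [0.013 0.006] 0.9993
end shift px [-0.    -0.002] 0.9996
```

View pics/t16.png

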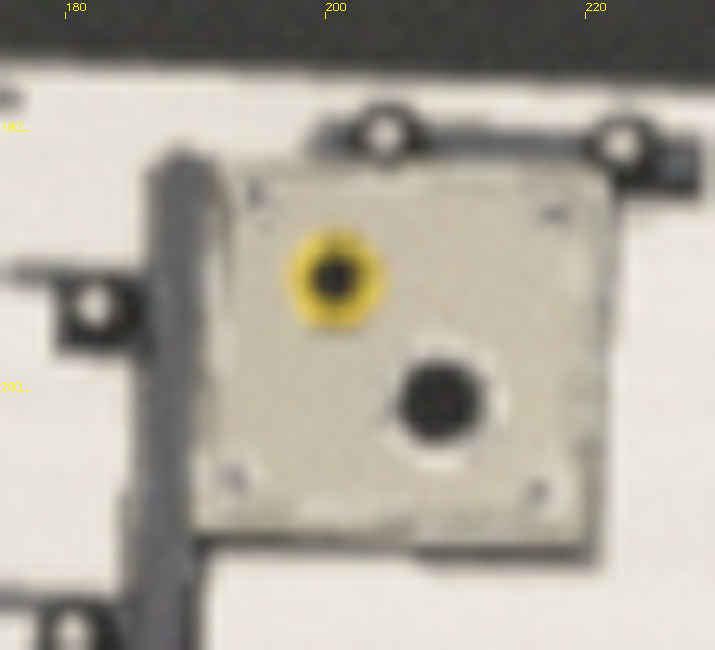

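View pics/s16.png

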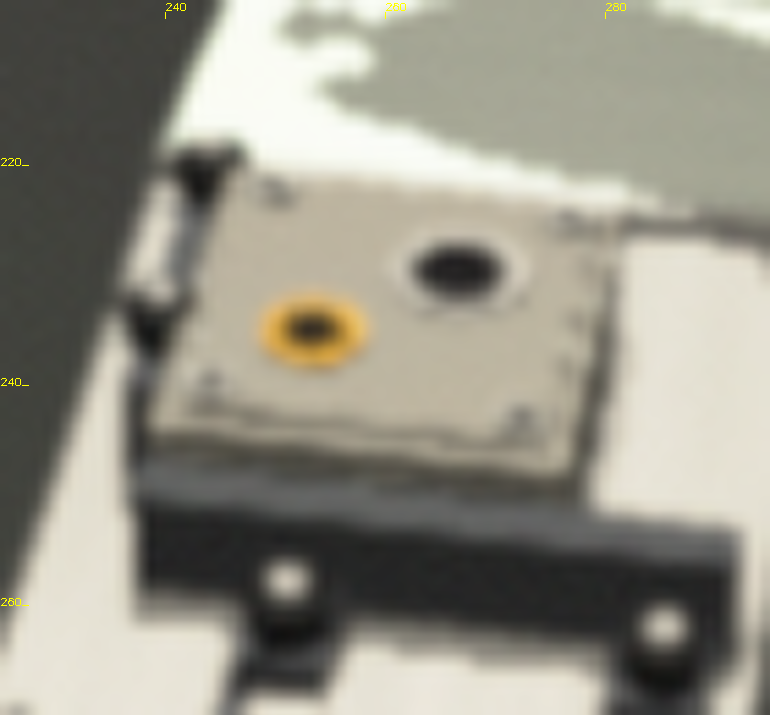

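```bash
python3 - <<'E'
from p import *; from h import *
f=load('tl.pkl'); g=cv2.cvtColor(f['img'],cv2.COLOR_BGR2GRAY).astype(float)
def sub(prof,start,lev):
    for i in range(len(prof)-1):
        if prof[i]<lev<=prof[i+1]: return start+i+(lev-prof[i])/(prof[i+1]-prof[i])
pts=[]
for u in (208,210,212,214,216):
    p=g[180:190,u]; v=sub(p,180,150); q=P(px2w(f,u,v,.058)); pts.append(q); print('side edge',u,round(v,2),np.round(q,1))
pts=np.array(pts); print('slope mrad',1000*np.polyfit(pts[:,0],pts[:,1],1)[0])
pts=[]
for v in (190,194,198,202,206):
    p=g[v,184:196]; u=sub(p,184,140)
    q=P(px2w(f,u,v,.058)); pts.append(q); print('front edge',v,round(u,2),np.round(q,1))
pts=np.array(pts); print('slope mrad',-1000*np.polyfit(pts[:,1],pts[:,0],1)[0])
# rear edge, and side-view head edges by brightness gradient
pts=[]
for v in (190,195,200,205,208):
    p=g[v,215:228]; d=np.diff(p); i=int(np.argmax(d)); k=slice(max(i-1,0),i+2); u=215+.5+np.sum(np.arange(13)[k]*d[k])/np.sum(d[k]); q=P(px2w(f,u,v,.036)); pts.append(q)
pts=np.array(pts); print(np.round(pts,1),'rear slope',-1000*np.polyfit(pts[:,1],pts[:,0],1)[0])
# plate rim & edge for reference orientation
pts=[]
for u in range(175,232,8):
    p=g[165:180,u]; v=sub(p,165,140); pts.append(P(px2w(f,u,v,.014)))
pts=np.array(pts); print('plate edge slope',1000*np.polyfit(pts[:,0],pts[:,1],1)[0], pts[:,1].mean())
E
```

```text
side edge 208 182.29 [ 93.5 -57.1]
side edge 210 181.95 [ 87.  -58.4]
side edge 212 181.98 [ 80.5 -58.6]
side edge 214 182.06 [ 73.9 -58.6]
side edge 216 182.46 [ 67.2 -57.6]
slope mrad 17.546625148136606
front edge 190 190.05 [151.  -29.1]
front edge 194 190.29 [149.4 -15.9]
front edge 198 190.26 [148.7  -2.7]
front edge 202 189.68 [149.7  10.5]
front edge 206 189.04 [151.   23.7]
slope mrad -2.9777307192788194
[[ 46.8 -36.7]
 [ 46.3 -19.9]
 [ 47.6  -3.1]
 [ 47.8  13.6]
 [ 47.6  23.6]] rear slope -20.925151977913455
plate edge slope -0.3659233919749414 -86.98811910620816
```

```bash
python3 - <<'E'
from p import *; from bench import job_done, grab_frame
from h import *
a=load('top0.pkl')['img'];b=grab_frame('top')['img']
for nm,s in dict(springs=np.s_[125:150,205:250],can=np.s_[170:205,95:130]).items(): print(nm,np.abs(a[s].astype(int)-b[s]).mean())
show(); print(job_done())
E
```

```text
springs 2.4438518518518517
can 2.0517006802721087
t 29.15 plate [-136.7  -15.9] z 189.8 F px [ 0.9 -0.3  0.7] w 50.1 tilt [ 0.01  0.26 -0.96] yaw -2.8
the job is handed in; nothing more can be done
None
```

I pushed the head up the ramp and over the rim with the two fingertips, never gripping or lifting it. I then slid it sideways until it touched the side stop, pushed it on to the end stop, backed the arm well clear and handed in at 29 s. No verdict was reported.

Last checks:
- **Contact:** at each stop the push force rose from a steady 7–8 N to about 15–16 N, including the sliding friction of the head, and the tool stopped advancing. That is below the 20 N at which the clamps slip.
- **Stops:** comparing the top-camera pictures shows no movement of either stop, to about 0.02 pixel (under 0.1 mm). During the final push the same check gave about 1 pixel for the side stop. I put this down to the arm and its shadow covering part of the view, since it went back to zero once the arm withdrew.
- **Position:** in the last top picture the head's side edge is at the place where contact was felt, to about 0.5 mm. Its front face is at about x = 150 mm on the plate.
- **Squareness:** the three edges I measured gave different slopes, -21, -3 and +18 mrad. All are within the 40 mrad allowed, but the scatter is picture noise, so I can't state the angle more closely. I did not repeat the side touch after the end push.
- **Bystanders:** the picture areas with the springs and the can are unchanged apart from noise. The force on the tool was about zero at hand-in.

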